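# Load a drilled plate into the weld jig and swing the strap shut

## Robot

A 6-joint arm with a two-finger parallel gripper is mounted at the origin on a cart in front of the work surface, level with it; the furniture and walls round the work are solid. World frame = base frame: x ahead of the robot, y to its left, z up, the work surface at z = 0. Lengths are in m, angles in rad, forces in N, time in s.
With the tool pointing down it reaches from about 0.25 to 0.725 m from the base axis. Payload 4 kg.
Tool frame: the origin (TCP) lies at the very end of the fingers, on their centre line; the grasp point (between the pads) lies 19 mm behind it; z points along the fingers, y is the direction in which the jaws open and shut (so a half turn about z gives the same grasp; the last joint's range is limited). The gripper opens to 85 mm and grips with 20 to 120 N. Pads are 22 mm wide; open, the fingers measure 114 mm over their backs; the gripper's body (76 mm by 85 mm) begins 54 mm behind the grasp point. The pads swing forward as they close: fully open they stand 13 mm farther back than shut.
Start: joints at [-1.217, 0.241, 0.005, 1.335, 0, 1.571], TCP at [0.173, -0.469, 0.231] pointing down, gripper open.
Joint ranges: [-2.72, 2.72], [-1.05, 1.87], [-1.09, 1.28], [-1.99, 2.15], [-1.42, 1.44], [-3.14, 3.14]. Speed limits (rad/s): [2.79, 2.79, 3.14, 3.14, 3.14, 3.14].

## Interface

Orientations are given as a unit quaternion [x, y, z, w].
In Python, from workcell import bot, camera gives the robot as it stands. The module is installed in compiled form; this text tells all that it offers.
- The arm moves only by the tool send_rows, never from a script. Its argument "deltas" is a list of rows, each an object with "grip": the opening, from 0 (shut) to 1 (fully open); "translation": the shift along the tool's x, y, z in m, a list of three; "twist": the turn, a rotation vector about the tool's x, y, z in degrees, a list of three. A call has 1 to 5 rows; each row is the pose to reach, as a shift and turn from the pose measured when the call began, along the tool's axes at that moment; what a row does not reach only later rows make up. A row lasts 1/8 s, in which the tool goes at most 62.5 mm and 10.7 degrees, less where a joint would pass 70% of its speed; a pose out of reach is approached as far as the arm can. A call with a gripper value outside its range is refused whole. The fingers move at their own pace and stop on an object; the grip force is fixed at half the most. Time passes only in rows, so rows that repeat a pose let the fingers close. It gives the time, the measured TCP pose, the force and the opening at its end, in the units of the state.
- bot.get_obs(): the state, without advancing time (a new reading comes with each control period).
- camera(name): name is "scene" or "top"; returns a dict with "color" (384x512x3 uint8, blue, green, red), "intrinsics" (3x3 intrinsics, pixels), "xyz" and "rotation" of the camera in the world. Camera axes: x right, y down, z forward; pixel columns grow to the right and rows downward; lengths in m; the calibration is good to about 2 mm. A picture is of the moment at which its call begins. There is no depth.
- bot.job_done(): hands the job in, once; it reports no verdict.
The state is a dict: "clock": time; "joint_pos": joint angles; "joint_vel": joint speeds; "tau": joint torques, N m; "eef_pos": TCP position; "tool_rot": TCP orientation; "ft_force": force on the tool from outside, world axes, zero at the start; "ft_torque": the same for the moment, N m; "grip_width": finger opening in m.
Only numpy, scipy, OpenCV 4.12 (cv2) and the standard library are available. Lean on these libraries where they do the work, as an engineer would, in place of code of your own. Each camera call takes 0.05 s, during which the arm holds its last target.

## Task

Take the plate with the two holes out of its holder, lay it flat on the bare bench and let go, then take it by its other half and lower it over the two pins of the weld jig, large hole on the thick pin, until it rests flush on the seat. Then push the knobbed end of the jig's strap round over the plate until it is fully against its stop post. Leave the other things on the bench where they are.

Things in the scene. Friction and masses are not known exactly. Their poses are not given: they have to be found in the camera images.
- plate: Flat aluminium plate, loose, 170 (x) x 56 (y) x 12 mm (z), about 0.3 kg, with two through holes on its long centre line: large, diameter 18 mm, at x = -58 mm; small, diameter 12 mm, at x = +55 mm. Origin at the centre of its underside, z up. Starts flat in the holder, in line with it, underside 14 mm above the bench; only its small-hole half (x over +20 mm) is free for the fingers.
- rack: Dark steel holder, fixed to the bench. Origin on the bench surface under the waiting plate's centre; x along the plate, z up. The plate rests on a rail 24 mm wide, x = -94 to +82 mm, top at z = 14 mm. Foot plate 6 mm thick, x = -96 to +20 mm, y = -45 to +45 mm. Lift the plate straight up out of it.
- rack_cheeks (a point): Middle of the holder's walled part, at the height of the wall tops (45 mm above the bench); axes as the holder's. Two side walls, inner faces 4 mm clear of the plate's edges, outer faces at y = -38 and +38 mm, run over x = -57 to +57 mm from here; an end wall closes the -x end. They enclose the plate's large-hole half.
- jig: Weld jig, steel, fixed to the bench. Foot plate 190 (x) x 130 (y) x 8 mm. Origin on the bench surface under the middle of the seat; x along the seat, z up. The seat is a rail 34 mm wide and 172 mm long, top at z = 24 mm. The strap's pivot post stands at x = -74, y = +46 mm.
- jig_seat (a point): Centre of the seat's top face (24 mm above the bench), where the plate's origin comes to rest; axes as the jig's, and the plate's x must point along this x.
- thick_pin (a point): Top of the thick locating pin, diameter 16 mm, at x = -58 mm of the jig. Both pins stand 18 mm above the seat: straight for 10 mm, then a nose that tapers to 0.4 of the diameter.
- thin_pin (a point): Top of the thin locating pin, diameter 10 mm, at x = +55 mm of the jig, 18 mm above the seat.
- jig_cheeks (a point): Middle between the jig's two side cheeks, at the height of their tops (60 mm above the bench); axes as the jig's. They run over x = -36 to +36 mm from here, inner faces at y = -33 and +33 mm, outer at -41 and +41 mm, with low ribs (to 30 mm above the bench) out to 54 mm. They leave no room for fingers beside the plate's small-hole half.
- stop_post (a point): Top of the strap's stop post, diameter 12 mm, 56 mm above the bench, at x = -58, y = -46 mm of the jig.
- strap (a joint): Angle (rad) of the jig's strap about its upright pivot. 0 = fully open, 1.833 = against its stop, pointing to the jig's -y across the plate; it grows anticlockwise seen from above. In the jig's frame the strap points in the direction 2.880 rad + this value from +x. Starts between 0 and 0.35, clear of the seat. Turns easily (light friction) and stays where it is left.
- strap_hinge (a point): Strap's pivot axis, at mid height of the strap. The strap is a steel bar 108 mm long from here, 20 mm wide and 8 mm thick, from z = 44 to 52 mm above the bench; it passes 8 mm above a seated plate.
- strap_knob (a point): Top centre of the upright round knob (diameter 16 mm, z = 52 to 74 mm) on the strap, 95 mm from the pivot, near the free end.
- tee: Bystander, loose: polished tee piece standing upright, diameter 46 mm, 100 mm tall, its cross tube 85 mm along y. Origin at the centre of its underside.
- pipe_u: Bystander, loose: U of ribbed pipe standing on its two ends, 44 (x) x 144 (y) x 118 mm. Origin at the centre of its underside.
- pliers: Bystander, loose: pliers lying flat, 62 (x) x 195 (y) x 13 mm. Origin at the centre of its underside.
- hex_wrench: Bystander, loose: hex key lying flat, 30 (x) x 82 (y) x 5 mm. Origin at the centre of its underside.
- clamp: Bystander, loose: C-clamp lying on its side, 145 (x) x 105 (y) x 22 mm. Origin at the centre of its underside.

How it is judged:
By the outcome, as a careful person would: the job done as asked, in the order asked, and still so for the second after the job is handed in, with the robot touching nothing.
It also fails if it takes over 72 s, if anything falls off the work surface, if the arm or the gripper's body presses on something with over 40 N, if the wrist force passes 120 N, or if a joint passes its speed limit or range.

## Working session

There is one attempt and no reset: what is moved stays moved. The work goes in short steps, Python scripts to look and compute and a tool call to move; the robot and the scene stay as the last step left them, time stands still between calls to the robot, and variables do not carry over. Pictures are saved under pics/ and viewed, and the job is handed in when it is done.

Besides the shell and the picture viewer there is one more tool, called after "Request:" by a JSON object that holds its "op" and its "data", one argument or row to a line. send_rows: Moves the arm, as the interface text tells. Its arguments: {"type":"object","properties":{"deltas":{"type":"array","items":{"type":"object","properties":{"grip":{"type":"number"},"translation":{"type":"array","items":{"type":"number"}},"twist":{"type":"array","items":{"type":"number"}}}}}},"required":["deltas"]}

```bash
mkdir -p pics; python3 - <<'E'
from workcell import bot,camera
import cv2
o=bot.get_obs()
for k,v in o.items(): print(k,v)
for n in("scene","top"):
    c=camera(n); cv2.imwrite(f"pics/{n}0.png",c["color"]); print(n,c["intrinsics"],c["xyz"],c["rotation"])
E
```

```text
clock 0.0
joint_pos [-1.21697811e+00  2.41420427e-01  3.70291492e-03  1.33520092e+00
  2.50013476e-05  1.57079421e+00]
joint_vel [-9.36210750e-04  3.10664076e-04  1.06297530e-03  1.83711948e-03
 -1.23098631e-03  4.68981719e-05]
tau [ 1.05229479e-03 -3.72318041e+01  2.52407509e+01  1.69137883e-02
  2.87969206e-04 -1.91603490e-06]
eef_pos [ 0.17302523 -0.4684222   0.23040111]
tool_rot [ 9.84391615e-01  1.75988698e-01 -1.74425651e-04 -1.04669244e-03]
ft_force [-0.24873131 -0.58869188 -0.71188142]
ft_torque [ 0.04621357 -0.0087321  -0.00962525]
grip_width 0.08521695825786706
scene [[479.49525554   0.         254.34501296]
 [  0.         479.49525554 186.70574299]
 [  0.           0.           1.        ]] [-0.5429759   0.74717464  0.68639203] [-0.38588733  0.74544751 -0.48974718  0.23568344]
top [[380.99846614   0.         258.68261292]
 [  0.         380.99846614 191.94974221]
 [  0.           0.           1.        ]] [ 0.46578963 -0.05756654  1.13450308] [-0.70213685  0.7116827  -0.02184831  0.00585027]
```

View pics/top0.png

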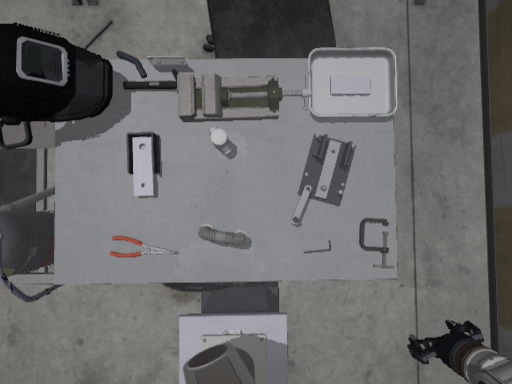

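View pics/scene0.png

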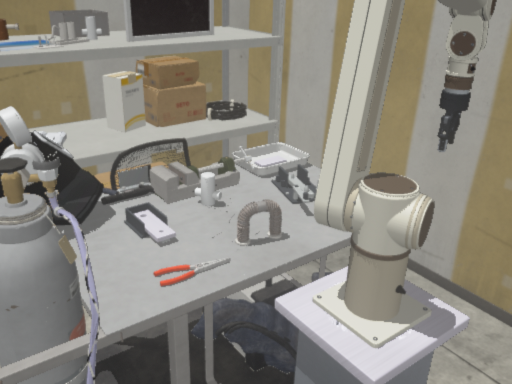

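The top view shows the holder and plate at about (143,165) and the jig at about (325,170), with the strap pointing down-left to (297,220). I'll enlarge these.

```bash
cat > h.py <<'E'
import numpy as np, cv2
from scipy.spatial.transform import Rotation as R
from workcell import bot,camera
def ray(c,u,v):
    K=c["intrinsics"];d=np.linalg.inv(K)@np.array([u,v,1.]);return R.from_quat(c["rotation"]).apply(d)
def onz(c,u,v,z):
    d=ray(c,u,v);p=np.array(c["xyz"]);return p+d*(z-p[2])/d[2]
def proj(c,P):
    q=R.from_quat(c["rotation"]).inv().apply(np.atleast_2d(P)-np.array(c["xyz"]));q=q@c["intrinsics"].T;return q[:,:2]/q[:,2:]
E
python3 - <<'E'
from h import *
im=cv2.imread("pics/top0.png")
a=cv2.resize(im[120:210,110:180],None,fx=6,fy=6,interpolation=cv2.INTER_CUBIC)[:, :400]
b=cv2.resize(im[125:235,280:365],None,fx=5,fy=5,interpolation=cv2.INTER_CUBIC)
h=max(a.shape[0],b.shape[0]);
o=np.zeros((h,400+b.shape[1],3),np.uint8);o[:a.shape[0],:a.shape[1]]=a;o[:b.shape[0],400:]=b[:h]
cv2.imwrite("pics/crop0.png",o);print(o.shape)
E
```

```text
(550, 825, 3)
```

View pics/crop0.png

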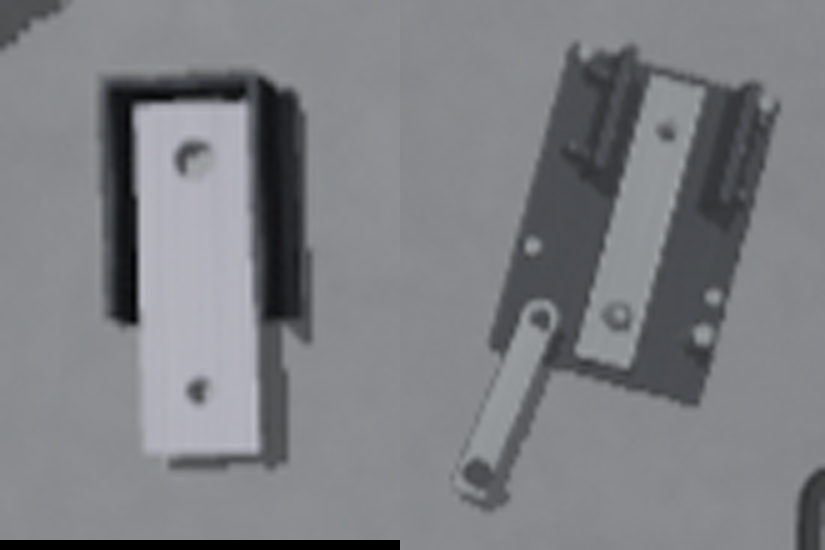

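Left crop: large hole at the far end (194,160) and small hole at (200,390). Right crop: thick pin at (617,317), thin pin at (667,128), strap hinge at (541,317) and knob at (478,472). Next I'll measure metrically.

```bash
cat > meas.py <<'E'
from h import *
c=camera("top"); im=c["color"]; s=camera("scene")
g=cv2.cvtColor(im,cv2.COLOR_BGR2GRAY)
print("gray",g[165,143],g[180,330],g[185,150],g[165,180],g[170,313])
# plate
def edgerect(mask,z):
    cs,_=cv2.findContours(mask,cv2.RETR_EXTERNAL,cv2.CHAIN_APPROX_NONE)
    k=max(cs,key=cv2.contourArea)
    P=np.array([onz(c,u,v,z)[:2] for u,v in k[:,0,:].astype(float)])
    r=cv2.minAreaRect((P*1000).astype(np.float32)); return r,cv2.minAreaRect(k)
m=np.zeros_like(g);m[120:210,110:180]=(g[120:210,110:180]>160)*255
print("plate",edgerect(m,.026),(m>0).sum())
def hole(u,v,z): return onz(c,u,v,z)
for n,(x,y) in dict(large=(194,160),small=(200,390)).items():
    u=(x+.5)/6-.5+110;v=(y+.5)/6-.5+120;print(n,u,v,hole(u,v,.026).round(4))
for n,(x,y,z) in dict(thick=(617,317,.042),thin=(667,128,.042),hinge=(541,317,.054),knob=(478,472,.074),stop=(703,333,.056)).items():
    u=(x-400+.5)/5-.5+280;v=(y+.5)/5-.5+125;print(n,u,v,hole(u,v,z).round(4))
for n,(u,v) in dict(tee=(222,140),pipe=(225,237),pl=(143,248),hex=(318,248)).items(): print(n,onz(c,u,v,0.0).round(3))
E
python3 meas.py; python3 - <<'E'
from h import *
im=cv2.imread("pics/scene0.png")
a=cv2.resize(im[195:250,115:185],None,fx=6,fy=6,interpolation=cv2.INTER_CUBIC)
b=cv2.resize(im[155:215,260:330],None,fx=5.5,fy=5.5,interpolation=cv2.INTER_CUBIC)
o=np.zeros((340,800,3),np.uint8);o[:330,:410]=a[:,:410];o[:330,412:412+385]=b[:330]
cv2.imwrite("pics/crop1.png",o)
E
```

```text
gray 178 143 178 139 78
plate (((587.781494140625, 253.04098510742188), (54.688289642333984, 165.972900390625), 89.93905639648438), ((142.5, 166.5), (57.0, 19.0), 90.0)) 1003
large 141.91666666666666 146.25 [0.6464 0.2546 0.026 ]
small 142.91666666666666 184.58333333333331 [0.5348 0.2519 0.026 ]
thick 323.0 188.0 [ 0.5174 -0.2682  0.042 ]
thin 333.0 150.2 [ 0.6266 -0.2995  0.042 ]
hinge 307.8 188.0 [ 0.5174 -0.2224  0.054 ]
knob 295.2 219.0 [ 0.4305 -0.1825  0.074 ]
stop 340.2 191.2 [ 0.507  -0.3145  0.056 ]
tee [0.667 0.024 0.   ]
pipe [0.378 0.018 0.   ]
pl [0.349 0.259 0.   ]
hex [ 0.341 -0.258  0.   ]
```

View pics/crop1.png

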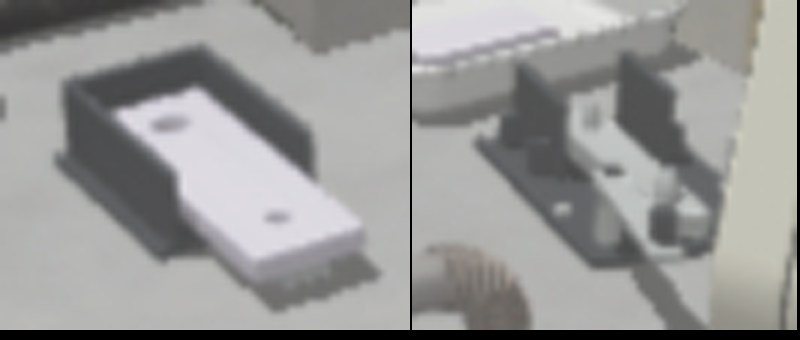

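```bash
cat > jig.py <<'E'
from h import *
c=camera("top"); g=cv2.cvtColor(c["color"],cv2.COLOR_BGR2GRAY).astype(float)
# foot plate dark region & rail: subpixel edges per row
res={}
L=[];Rr=[]
for v in range(155,184):
    row=g[v]
    cx=330-(v-165)*0.26
    seg=np.arange(int(cx)-13,int(cx)+14)
    vals=cv2.GaussianBlur(row[None],(1,1),0)[0][seg]
    d=np.diff(vals)
    i=np.argmax(d[:13]); j=13+np.argmin(d[13:])
    def sub(i):
        w=np.abs(d[max(i-1,0):i+2]);return seg[0]+.5+ (np.arange(max(i-1,0),max(i-1,0)+len(w))*w).sum()/w.sum()
    L.append((*onz(c,sub(i),v,.024)[:2],)) ; Rr.append((*onz(c,sub(j),v,.024)[:2],))
for n,E in(("L",L),("R",Rr)):
    E=np.array(E); vx,vy,x0,y0=cv2.fitLine((E*1000).astype(np.float32),cv2.DIST_HUBER,0,.01,.01).ravel()
    if vx<0: vx,vy=-vx,-vy
    print(n,np.degrees(np.arctan2(vy,vx)),x0,y0, "y at x=570:",y0+vy/vx*(570-x0))
# kabsch
J=np.array([(-58,0),(55,0),(-74,46),(-58,-46)])/1000.
W=np.array([(.5174,-.2682),(.6266,-.2995),(.5174,-.2224),(.507,-.3145)])
Jm,Wm=J.mean(0),W.mean(0);A=(J-Jm);B=W-Wm
th=np.arctan2((A[:,0]*B[:,1]-A[:,1]*B[:,0]).sum(),(A*B).sum())
M=np.array([[np.cos(th),-np.sin(th)],[np.sin(th),np.cos(th)]]);t=Wm-M@Jm
print("kabsch",np.degrees(th),t,((J@M.T+t)-W).round(4).tolist())
k=np.array([.4305,-.1825]);h=M@J[2]+t;print("strap ang",np.arctan2(*(k-h)[::-1])-th-2.880+2*np.pi,np.linalg.norm(k-h))
print(bot.get_obs()["clock"])
E
python3 jig.py
```

```text
L -16.015375 574.1792 -268.62814 y at x=570: -267.42856
R -16.372389 572.0089 -303.17383 y at x=570: -302.58362
kabsch -15.666470219384552 [ 0.57459619 -0.28526375] [[0.0014, -0.0014], [0.001, -0.0006], [-0.0016, 0.0014], [-0.0007, 0.0006]]
strap ang 6.394188074700221 0.09355176909373046
0.25
```

```bash
cat > go.py <<'E'
import sys
from h import *
# go.py x y z yawdeg(tool x)  -> deltas
o=bot.get_obs(); p=np.array(o["eef_pos"]); r=R.from_quat(o["tool_rot"])
def tgt(yaw): 
    y=np.radians(yaw);return R.from_matrix(np.array([[np.cos(y),np.sin(y),0],[np.sin(y),-np.cos(y),0],[0,0,-1]]))
if len(sys.argv)>4:
    x,y,z,yaw=map(float,sys.argv[1:5]); d=r.inv().apply(np.array([x,y,z])-p); w=np.degrees((r.inv()*tgt(yaw)).as_rotvec())
    print("trans",d.round(4),"twist",w.round(2),"rows>=",max(np.linalg.norm(d)/.0625,np.linalg.norm(w)/10.7).round(1))
m=r.as_matrix()
print("clk",round(o["clock"],2),"pos",p.round(4),"yaw",np.degrees(np.arctan2(m[1,0],m[0,0])).round(2),"tilt",np.degrees(np.arccos(-m[2,2])).round(2),"j",np.round(o["joint_pos"],2),"F",np.round(o["ft_force"],1),"w",round(o["grip_width"],4))
E
python3 go.py .551 .2523 .2 1.4
```

```text
trans [ 0.6043 -0.5454  0.0314] twist [-6.000e-02  1.000e-02  1.887e+01] rows>= 13.0
clk 0.25 pos [ 0.1732 -0.4688  0.2309] yaw 20.27 tilt 0.06 j [-1.22  0.24  0.    1.34 -0.    1.57] F [0.2 0.1 0.2] w 0.0855
```

Request:
{"op": "send_rows", "data": {
  "deltas": [
    {"grip": 1, "translation": [0.044, -0.039, 0], "twist": [0, 0, 1.5]},
    {"grip": 1, "translation": [0.088, -0.078, 0], "twist": [0, 0, 3]},
    {"grip": 1, "translation": [0.132, -0.118, 0], "twist": [0, 0, 4.5]},
    {"grip": 1, "translation": [0.176, -0.158, 0], "twist": [0, 0, 6]},
    {"grip": 1, "translation": [0.22, -0.198, 0], "twist": [0, 0, 7.5]}
  ]
}}

```text
clock: 0.88
eef_pos: [0.3115, -0.2052, 0.2312]
tool_rot: [0.994, 0.11, 0.0, -0.0]
ft_force: [1.1, -0.4, 0.2]
grip_width: 0.0853
```

```bash
python3 go.py .551 .2523 .2 1.4
```

```text
trans [ 0.3341 -0.3937  0.0316] twist [-0.03 -0.03 11.28] rows>= 8.3
clk 0.88 pos [ 0.3115 -0.2052  0.2312] yaw 12.68 tilt 0.04 j [-0.58 -0.01 -0.29  1.3   0.    2.34] F [ 1.1 -0.4  0.2] w 0.0853
```

Request:
{"op": "send_rows", "data": {
  "deltas": [
    {"grip": 1, "translation": [0.034, -0.04, 0], "twist": [0, 0, -10.5]},
    {"grip": 1, "translation": [0.068, -0.08, 0], "twist": [0, 0, -21]},
    {"grip": 1, "translation": [0.102, -0.12, 0], "twist": [0, 0, -31.5]},
    {"grip": 1, "translation": [0.136, -0.16, 0], "twist": [0, 0, -42]},
    {"grip": 1, "translation": [0.17, -0.2, 0], "twist": [0, 0, -52.5]}
  ]
}}

```text
clock: 1.5
eef_pos: [0.434, 0.029, 0.2315]
tool_rot: [0.841, 0.541, 0.001, 0.0]
ft_force: [-0.5, 0.4, -0.0]
grip_width: 0.0853
```

```bash
python3 go.py .551 .2523 .2 181.4
```

```text
trans [0.2517 0.0141 0.0317] twist [ 7.0000e-02  2.0000e-02 -1.1585e+02] rows>= 10.8
clk 1.5 pos [0.434  0.029  0.2315] yaw 65.55 tilt 0.07 j [ 0.07  0.11 -0.15  1.31  0.    2.06] F [-0.5  0.4 -0. ] w 0.0853
```

Request:
{"op": "send_rows", "data": {
  "deltas": [
    {"grip": 1, "translation": [0.05, 0.003, 0.006], "twist": [0, 0, -10.5]},
    {"grip": 1, "translation": [0.1, 0.006, 0.012], "twist": [0, 0, -21]},
    {"grip": 1, "translation": [0.15, 0.009, 0.018], "twist": [0, 0, -31.5]},
    {"grip": 1, "translation": [0.2, 0.012, 0.024], "twist": [0, 0, -42]},
    {"grip": 1, "translation": [0.2517, 0.0141, 0.0317], "twist": [0, 0, -52.5]}
  ]
}}

```text
clock: 2.12
eef_pos: [0.5518, 0.2538, 0.1998]
tool_rot: [0.512, 0.859, 0.0, 0.001]
ft_force: [0.5, -1.1, -0.4]
grip_width: 0.0856
```

```bash
python3 go.py .551 .2523 .13 181.4
```

```text
trans [-0.0009 -0.0015  0.0698] twist [ 5.000e-02  7.000e-02 -6.301e+01] rows>= 5.9
clk 2.12 pos [0.5518 0.2538 0.1998] yaw 118.39 tilt 0.08 j [ 0.43  0.47  0.25  1.35 -0.    1.51] F [ 0.5 -1.1 -0.4] w 0.0856
```

Request:
{"op": "send_rows", "data": {
  "deltas": [
    {"grip": 1, "translation": [0, 0, 0.014], "twist": [0, 0, -10.5]},
    {"grip": 1, "translation": [0, 0, 0.028], "twist": [0, 0, -21]},
    {"grip": 1, "translation": [0, 0, 0.042], "twist": [0, 0, -31.5]},
    {"grip": 1, "translation": [0, 0, 0.056], "twist": [0, 0, -42]},
    {"grip": 1, "translation": [-0.001, -0.0015, 0.07], "twist": [0, 0, -52.5]}
  ]
}}

```text
clock: 2.75
eef_pos: [0.5508, 0.2522, 0.1289]
tool_rot: [0.076, 0.997, 0.0, 0.0]
ft_force: [-0.0, -0.0, -0.2]
grip_width: 0.0852
```

```bash
python3 go.py .551 .2523 .07 181.4; python3 - <<'E'
from h import *
c=camera("top");im=c["color"];cv2.imwrite("pics/t1.png",cv2.resize(im[100:230,80:210],None,fx=4,fy=4,interpolation=cv2.INTER_CUBIC))
E
```

```text
trans [-0.0001  0.0001  0.0589] twist [  0.     0.05 -10.15] rows>= 0.9
clk 2.75 pos [0.5508 0.2522 0.1289] yaw 171.25 tilt 0.05 j [ 0.43  0.51  0.13  1.19 -0.    0.58] F [-0.  -0.  -0.2] w 0.0852
```

View pics/t1.png

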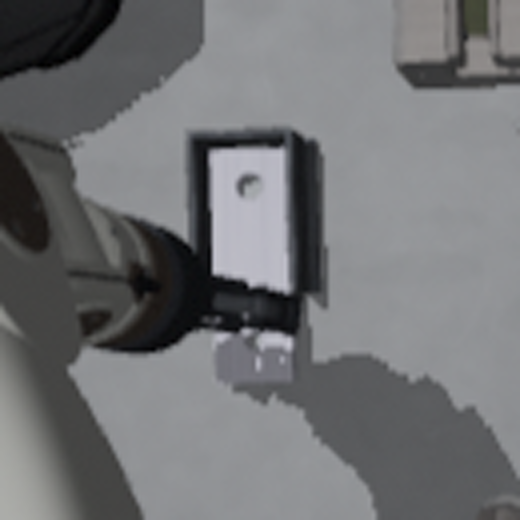

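The gripper sits over the free end, just clear of the walls, at crop (255,310). I'll descend now.

Request:
{"op": "send_rows", "data": {
  "deltas": [
    {"grip": 1, "translation": [0, 0, 0.02], "twist": [0, 0, -5]},
    {"grip": 1, "translation": [0, 0, 0.04], "twist": [0, 0, -10.1]},
    {"grip": 1, "translation": [0, 0, 0.06], "twist": [0, 0, -10.1]},
    {"grip": 1, "translation": [0, 0, 0.08], "twist": [0, 0, -10.1]},
    {"grip": 1, "translation": [0, 0, 0.09], "twist": [0, 0, -10.1]}
  ]
}}

```text
clock: 3.42
eef_pos: [0.5487, 0.251, 0.0356]
tool_rot: [-0.013, 1.0, -0.001, -0.002]
ft_force: [-0.2, 0.6, 0.7]
grip_width: 0.0855
```

```bash
python3 go.py .551 .2525 .012 181.4; python3 - <<'E'
from h import *
c=camera("top");im=c["color"];a=cv2.resize(im[120:210,100:190],None,fx=4,fy=4,interpolation=cv2.INTER_CUBIC)
s=camera("scene")["color"];b=cv2.resize(s[170:260,100:190],None,fx=4,fy=4,interpolation=cv2.INTER_CUBIC)
cv2.imwrite("pics/t2.png",np.hstack([a,b]))
E
```

```text
trans [-0.0025  0.0015  0.0236] twist [-0.14 -0.25  0.04] rows>= 0.4
clk 3.42 pos [0.5487 0.251  0.0356] yaw -178.56 tilt 0.29 j [ 0.43  0.59  0.    0.99 -0.    0.4 ] F [-0.2  0.6  0.7] w 0.0855
```

View pics/t2.png

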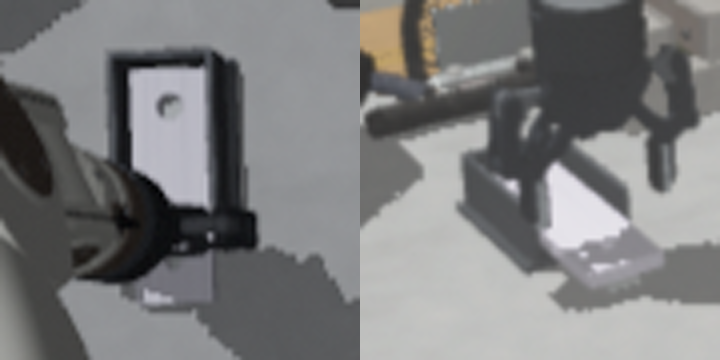

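Request:
{"op": "send_rows", "data": {
  "deltas": [
    {"grip": 1, "translation": [-0.0025, 0.0015, 0.012], "twist": [0, 0, 0]},
    {"grip": 1, "translation": [-0.0025, 0.0015, 0.0236], "twist": [-0.1, -0.2, 0]},
    {"grip": 1, "translation": [-0.0025, 0.0015, 0.0236], "twist": [-0.1, -0.2, 0]}
  ]
}}

```text
clock: 3.9
eef_pos: [0.5498, 0.2519, 0.0107]
tool_rot: [-0.013, 1.0, -0.001, -0.002]
ft_force: [-0.1, -1.3, -0.1]
grip_width: 0.0855
```

```bash
python3 go.py .551 .2525 .012 181.4; python3 - <<'E'
from h import *
s=camera("scene")["color"];b=cv2.resize(s[190:260,110:190],None,fx=8,fy=8,interpolation=cv2.INTER_CUBIC)
cv2.imwrite("pics/t3.png",b)
E
```

```text
trans [-0.0013  0.0005 -0.0013] twist [-0.11 -0.22  0.08] rows>= 0.0
clk 3.9 pos [0.5498 0.2519 0.0107] yaw -178.52 tilt 0.25 j [ 0.43  0.62 -0.02  0.94 -0.    0.4 ] F [-0.1 -1.3 -0.1] w 0.0855
```

View pics/t3.png

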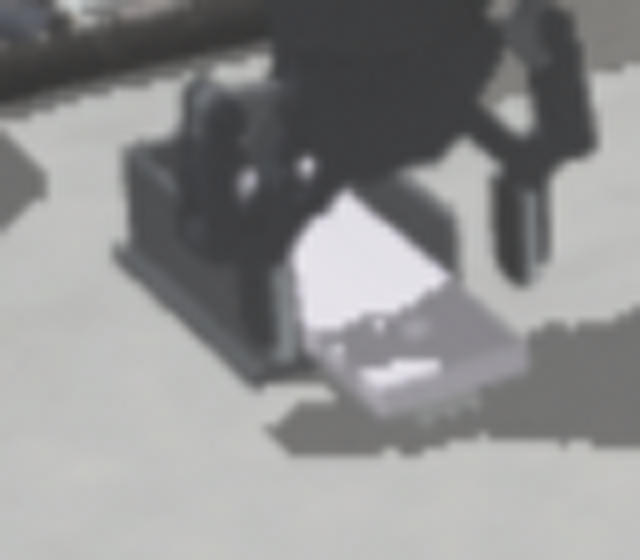

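```bash
python3 - <<'E'
from h import *
s=camera("scene")
for y in (.295,.302):
  for z in (0,.005,.01,.015,.02,.025):
    print(y,z,[((proj(s,[x,y,z])[0]-[110,190])*8).round(0).tolist() for x in(.54,.551,.562)], ((proj(s,[.551,.205,z])[0]-[110,190])*8).round().tolist())
E
```

```text
0.295 0 [[300.0, 417.0], [286.0, 403.0], [273.0, 390.0]] [520.0, 332.0]
0.295 0.005 [[299.0, 404.0], [285.0, 391.0], [272.0, 377.0]] [519.0, 320.0]
0.295 0.01 [[298.0, 392.0], [284.0, 378.0], [271.0, 365.0]] [519.0, 308.0]
0.295 0.015 [[297.0, 379.0], [283.0, 366.0], [270.0, 352.0]] [518.0, 295.0]
0.295 0.02 [[296.0, 366.0], [282.0, 353.0], [269.0, 340.0]] [517.0, 283.0]
0.295 0.025 [[295.0, 354.0], [281.0, 340.0], [268.0, 327.0]] [517.0, 271.0]
0.302 0 [[281.0, 423.0], [267.0, 409.0], [254.0, 395.0]] [520.0, 332.0]
0.302 0.005 [[280.0, 410.0], [266.0, 396.0], [253.0, 383.0]] [519.0, 320.0]
0.302 0.01 [[279.0, 397.0], [265.0, 384.0], [252.0, 370.0]] [519.0, 308.0]
0.302 0.015 [[278.0, 385.0], [264.0, 371.0], [251.0, 358.0]] [518.0, 295.0]
0.302 0.02 [[277.0, 372.0], [263.0, 359.0], [250.0, 345.0]] [517.0, 283.0]
0.302 0.025 [[276.0, 359.0], [262.0, 346.0], [249.0, 333.0]] [517.0, 271.0]
```

The open fingertips are at z≈0.02, so they'll drop to about 0.015 when closed on the plate. That's right for the lay-down, so I'll close.

Request:
{"op": "send_rows", "data": {
  "deltas": [
    {"grip": 0.5, "translation": [-0.001, 0, 0], "twist": [0, 0, 0]},
    {"grip": 0.4, "translation": [-0.001, 0, 0], "twist": [0, 0, 0]},
    {"grip": 0.3, "translation": [-0.001, 0, 0], "twist": [0, 0, 0]},
    {"grip": 0.3, "translation": [-0.001, 0, 0], "twist": [0, 0, 0]},
    {"grip": 0.3, "translation": [-0.001, 0, 0], "twist": [0, 0, 0]}
  ]
}}

```text
clock: 4.62
eef_pos: [0.5525, 0.2528, 0.013]
tool_rot: [-0.013, 1.0, -0.0, 0.0]
ft_force: [-0.5, 0.5, 6.4]
grip_width: 0.0547
```

```bash
python3 go.py .551 .2525 .012 181.4
```

```text
trans [ 0.0015 -0.0003  0.001 ] twist [-0.    0.01  0.08] rows>= 0.0
clk 4.62 pos [0.5525 0.2528 0.013 ] yaw -178.52 tilt 0.01 j [ 0.43  0.62 -0.01  0.94 -0.    0.4 ] F [-0.5  0.5  6.4] w 0.0547
```

Request:
{"op": "send_rows", "data": {
  "deltas": [
    {"grip": 0.3, "translation": [0, 0, -0.01], "twist": [0, 0, 0]},
    {"grip": 0.3, "translation": [0, 0, -0.025], "twist": [0, 0, 0]},
    {"grip": 0.3, "translation": [0, 0, -0.05], "twist": [0, 0, 0]},
    {"grip": 0.3, "translation": [0, 0, -0.08], "twist": [0, 0, 0]},
    {"grip": 0.3, "translation": [0, 0, -0.11], "twist": [0, 0, 0]}
  ]
}}

```text
clock: 5.25
eef_pos: [0.5521, 0.2526, 0.1242]
tool_rot: [-0.013, 1.0, -0.0, -0.0]
ft_force: [0.1, 0.1, -2.7]
grip_width: 0.0542
```

```bash
python3 go.py .52 -.012 .19 90; python3 - <<'E'
from h import *
c=camera("top");im=c["color"];a=cv2.resize(im[100:210,90:190],None,fx=4,fy=4,interpolation=cv2.INTER_CUBIC)
s=camera("scene")["color"];b=cv2.resize(s[150:260,90:190],None,fx=4,fy=4,interpolation=cv2.INTER_CUBIC)
cv2.imwrite("pics/t4.png",np.hstack([a,b]))
E
```

```text
trans [ 0.039  -0.2637 -0.0657] twist [-4.000e-02 -0.000e+00  9.148e+01] rows>= 8.5
clk 5.25 pos [0.5521 0.2526 0.1242] yaw -178.52 tilt 0.03 j [ 0.43  0.51  0.12  1.18 -0.    0.4 ] F [ 0.1  0.1 -2.7] w 0.0542
```

View pics/t4.png

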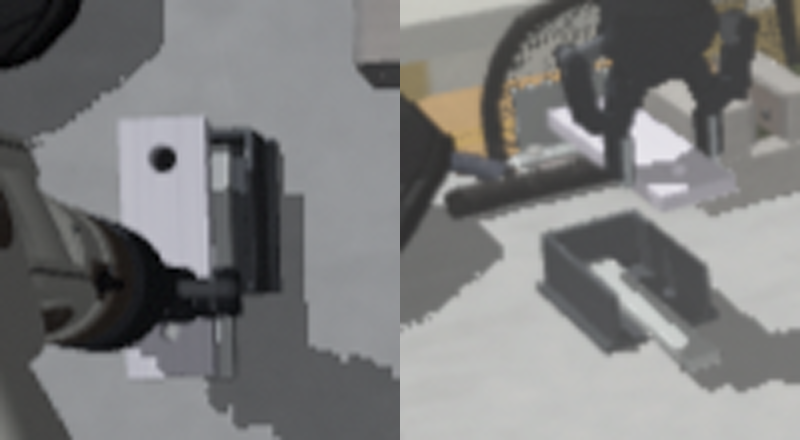

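The plate is lifted level and clear. I'll carry it to the bare area at (0.52, -0.05).

Request:
{"op": "send_rows", "data": {
  "deltas": [
    {"grip": 0.3, "translation": [0, 0, -0.035], "twist": [0, 0, 0]},
    {"grip": 0.3, "translation": [0.01, -0.03, -0.066], "twist": [0, 0, 9]},
    {"grip": 0.3, "translation": [0.02, -0.065, -0.066], "twist": [0, 0, 19]},
    {"grip": 0.3, "translation": [0.025, -0.1, -0.066], "twist": [0, 0, 29]},
    {"grip": 0.3, "translation": [0.03, -0.135, -0.066], "twist": [0, 0, 39]}
  ]
}}

```text
clock: 5.98
eef_pos: [0.527, 0.1168, 0.1917]
tool_rot: [0.324, 0.946, 0.002, 0.002]
ft_force: [1.2, 1.0, -3.2]
grip_width: 0.0541
```

```bash
python3 go.py .52 -.012 .15 90
```

```text
trans [-0.0734 -0.1062  0.0413] twist [ 0.38  0.   52.16] rows>= 4.9
clk 5.97 pos [0.527  0.1168 0.1917] yaw 142.16 tilt 0.36 j [0.22 0.33 0.03 1.26 0.   0.88] F [ 1.2  1.  -3.2] w 0.0541
```

Request:
{"op": "send_rows", "data": {
  "deltas": [
    {"grip": 0.3, "translation": [-0.015, -0.021, 0], "twist": [0, 0, 10.4]},
    {"grip": 0.3, "translation": [-0.03, -0.042, 0], "twist": [0, 0, 20.8]},
    {"grip": 0.3, "translation": [-0.045, -0.064, 0], "twist": [0, 0, 31.2]},
    {"grip": 0.3, "translation": [-0.06, -0.085, 0.015], "twist": [0.2, 0, 41.7]},
    {"grip": 0.3, "translation": [-0.0734, -0.1062, 0.035], "twist": [0.4, 0, 52.2]}
  ]
}}

```text
clock: 6.6
eef_pos: [0.5197, -0.0129, 0.1553]
tool_rot: [0.71, 0.705, -0.0, -0.0]
ft_force: [0.4, -0.3, -3.5]
grip_width: 0.0539
```

```bash
python3 go.py .52 -.012 .04 90;  python3 - <<'E'
from h import *
c=camera("top");im=c["color"];cv2.imwrite("pics/t5.png",cv2.resize(im[110:270,180:340],None,fx=3.5,fy=3.5,interpolation=cv2.INTER_CUBIC))
E
```

```text
trans [0.0009 0.0004 0.1153] twist [-0.03  0.01 -0.4 ] rows>= 1.8
clk 6.6 pos [ 0.5197 -0.0129  0.1553] yaw 89.6 tilt 0.03 j [-0.02  0.33 -0.08  1.16 -0.    1.55] F [ 0.4 -0.3 -3.5] w 0.0539
```

View pics/t5.png

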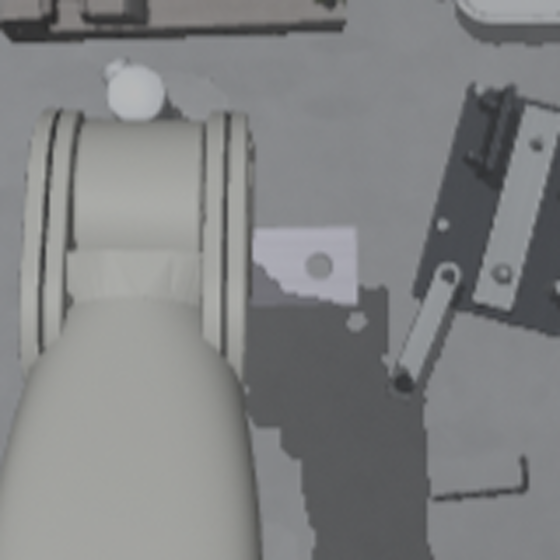

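The plate end is at crop (320,265), with clear bench below it. I'll lower it.

Request:
{"op": "send_rows", "data": {
  "deltas": [
    {"grip": 0.3, "translation": [0.001, 0, 0.04], "twist": [0, 0, 0]},
    {"grip": 0.3, "translation": [0.001, 0, 0.085], "twist": [0, 0, 0]},
    {"grip": 0.3, "translation": [0.001, 0, 0.125], "twist": [0, 0, 0]},
    {"grip": 0.3, "translation": [0.001, 0, 0.145], "twist": [0, 0, 0]},
    {"grip": 0.3, "translation": [0.001, 0, 0.148], "twist": [0, 0, 0]}
  ]
}}

```text
clock: 7.28
eef_pos: [0.5136, -0.015, 0.0015]
tool_rot: [0.712, 0.702, -0.005, -0.004]
ft_force: [0.2, -0.3, -1.8]
grip_width: 0.0542
```

```bash
python3 go.py .52 -.012 -.001 90
```

```text
trans [0.0031 0.0064 0.0025] twist [-0.72  0.15 -0.77] rows>= 0.1
clk 7.28 pos [ 0.5136 -0.015   0.0015] yaw 89.23 tilt 0.74 j [-0.03  0.49 -0.28  0.81 -0.    1.56] F [ 0.2 -0.3 -1.8] w 0.0542
```

Request:
{"op": "send_rows", "data": {
  "deltas": [
    {"grip": 0.3, "translation": [0, 0, 0], "twist": [-0.7, 0, 0]},
    {"grip": 0.3, "translation": [0, 0, 0.001], "twist": [-0.7, 0, 0]},
    {"grip": 0.3, "translation": [0, 0, 0.002], "twist": [-0.7, 0, 0]}
  ]
}}

```text
clock: 7.65
eef_pos: [0.5143, -0.015, 0.0005]
tool_rot: [0.712, 0.702, -0.0, 0.002]
ft_force: [-0.3, 0.6, -3.4]
grip_width: 0.0542
```

```bash
python3 go.py .52 -.012 -.001 90
```

```text
trans [0.0031 0.0056 0.0015] twist [ 0.1   0.16 -0.77] rows>= 0.1
clk 7.65 pos [ 5.143e-01 -1.500e-02  5.000e-04] yaw 89.23 tilt 0.19 j [-0.03  0.49 -0.3   0.78 -0.    1.56] F [-0.3  0.6 -3.4] w 0.0542
```

Request:
{"op": "send_rows", "data": {
  "deltas": [
    {"grip": 0.3, "translation": [0, 0, 0.001], "twist": [0.1, 0, 0]},
    {"grip": 0.3, "translation": [0, 0, 0.002], "twist": [0.1, 0, 0]},
    {"grip": 0.3, "translation": [0, 0, 0.002], "twist": [0.1, 0, 0]}
  ]
}}

```text
clock: 8.02
eef_pos: [0.5149, -0.015, -0.001]
tool_rot: [0.712, 0.702, -0.001, 0.001]
ft_force: [0.2, -0.7, 1.4]
grip_width: 0.0542
```

```bash
python3 go.py .52 -.012 -.001 90
```

```text
trans [ 0.0031  0.0051 -0.    ] twist [ 0.06  0.16 -0.76] rows>= 0.1
clk 8.03 pos [ 0.5149 -0.015  -0.001 ] yaw 89.24 tilt 0.17 j [-0.03  0.49 -0.3   0.78 -0.    1.56] F [ 0.2 -0.7  1.4] w 0.0542
```

Request:
{"op": "send_rows", "data": {
  "deltas": [
    {"grip": 0.7, "translation": [0, 0, 0], "twist": [0, 0, 0]},
    {"grip": 0.95, "translation": [0, 0, 0], "twist": [0, 0, 0]},
    {"grip": 0.95, "translation": [0, 0, -0.003], "twist": [0, 0, 0]},
    {"grip": 0.95, "translation": [-0.01, 0, -0.04], "twist": [0, 0, 0]},
    {"grip": 0.95, "translation": [-0.02, 0, -0.07], "twist": [0, 0, 0]}
  ]
}}

```text
clock: 8.65
eef_pos: [0.5146, -0.0349, 0.0701]
tool_rot: [0.712, 0.703, -0.001, 0.001]
ft_force: [0.2, 0.1, 0.4]
grip_width: 0.0812
```

```bash
python3 go.py .515 -.0765 .06 89.2;  python3 - <<'E'
from h import *
c=camera("top");im=c["color"];a=cv2.resize(im[130:230,190:290],None,fx=4,fy=4,interpolation=cv2.INTER_CUBIC)
s=camera("scene")["color"];b=cv2.resize(s[150:250,180:280],None,fx=4,fy=4,interpolation=cv2.INTER_CUBIC)
cv2.imwrite("pics/t6.png",np.hstack([a,b]))
E
```

```text
trans [-0.0415  0.001   0.0102] twist [0.06 0.16 0.06] rows>= 0.7
clk 8.65 pos [ 0.5146 -0.0349  0.0701] yaw 89.26 tilt 0.18 j [-0.07  0.4  -0.22  0.95 -0.    1.52] F [0.2 0.1 0.4] w 0.0812
```

View pics/t6.png

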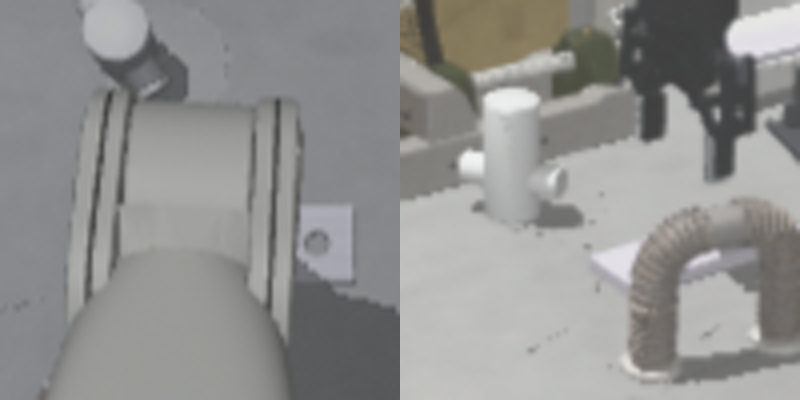

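The plate is flat on the bench and released, with the large hole at about px (269,190). I'll check its position, then regrasp on the large-hole half.

```bash
python3 - <<'E'
from h import *
c=camera("top");im=c["color"]
g=cv2.cvtColor(im,cv2.COLOR_BGR2GRAY)
print(onz(c,190+317.5/4-.5,130+241.5/4-.5,.012).round(4))
for n,p in dict(tr=(354,207),br=(352,282)).items(): print(n,onz(c,190+(p[0]+.5)/4-.5,130+(p[1]+.5)/4-.5,.012).round(4))
E
```

```text
[ 0.5154 -0.1135  0.012 ]
tr [ 0.5401 -0.1412  0.012 ]
br [ 0.4848 -0.1388  0.012 ]
```

Request:
{"op": "send_rows", "data": {
  "deltas": [
    {"grip": 1, "translation": [-0.0415, 0.001, 0.0], "twist": [0, 0, 0]},
    {"grip": 1, "translation": [-0.0415, 0.001, 0.02], "twist": [0, 0, 0]},
    {"grip": 1, "translation": [-0.0415, 0.001, 0.035], "twist": [0, 0, 0]},
    {"grip": 1, "translation": [-0.0415, 0.001, 0.035], "twist": [0, 0, 0]}
  ]
}}

```text
clock: 9.3
eef_pos: [0.5148, -0.0761, 0.0338]
tool_rot: [0.712, 0.702, -0.001, 0.001]
ft_force: [0.4, -0.0, 0.9]
grip_width: 0.0854
```

```bash
python3 go.py .515 -.0765 -.001 89.2
```

```text
trans [-0.0003  0.0002  0.0348] twist [0.04 0.13 0.03] rows>= 0.6
clk 9.3 pos [ 0.5148 -0.0761  0.0338] yaw 89.23 tilt 0.13 j [-0.15  0.45 -0.25  0.87 -0.    1.44] F [ 0.4 -0.   0.9] w 0.0854
```

Request:
{"op": "send_rows", "data": {
  "deltas": [
    {"grip": 1, "translation": [-0.004, 0, 0.015], "twist": [0, 0, 0]},
    {"grip": 1, "translation": [-0.004, 0, 0.033], "twist": [0, 0.1, 0]},
    {"grip": 0.9, "translation": [-0.004, 0, 0.034], "twist": [0, 0.1, 0]},
    {"grip": 0.6, "translation": [-0.004, 0, 0.034], "twist": [0, 0.1, 0]},
    {"grip": 0.3, "translation": [-0.004, 0, 0.034], "twist": [0, 0.1, 0]}
  ]
}}

```text
clock: 9.93
eef_pos: [0.5154, -0.0803, 0.0007]
tool_rot: [0.712, 0.702, 0.0, 0.001]
ft_force: [0.7, -0.6, 0.1]
grip_width: 0.0538
```

Request:
{"op": "send_rows", "data": {
  "deltas": [
    {"grip": 0.3, "translation": [0, 0, 0], "twist": [0, 0, 0]},
    {"grip": 0.3, "translation": [0, 0, 0], "twist": [0, 0, 0]},
    {"grip": 0.3, "translation": [0, 0, 0], "twist": [0, 0, 0]}
  ]
}}

```text
clock: 10.3
eef_pos: [0.5155, -0.0803, 0.0007]
tool_rot: [0.712, 0.702, 0.001, 0.001]
ft_force: [0.2, 1.4, -1.6]
grip_width: 0.0539
```

```bash
python3 go.py .515 -.08 -.001 89.2
```

```text
trans [ 0.0003 -0.0005  0.0017] twist [0.13 0.04 0.04] rows>= 0.0
clk 10.3 pos [ 0.5155 -0.0803  0.0007] yaw 89.24 tilt 0.14 j [-0.15  0.5  -0.28  0.79 -0.    1.43] F [ 0.2  1.4 -1.6] w 0.0539
```

Request:
{"op": "send_rows", "data": {
  "deltas": [
    {"grip": 0.3, "translation": [0, 0, -0.015], "twist": [0, 0, 0]},
    {"grip": 0.3, "translation": [0, 0, -0.05], "twist": [0, 0, 0]},
    {"grip": 0.3, "translation": [0, 0, -0.1], "twist": [0, 0, 0]},
    {"grip": 0.3, "translation": [0, 0, -0.145], "twist": [0, 0, 5]},
    {"grip": 0.3, "translation": [0, 0, -0.15], "twist": [0, 0, 15]}
  ]
}}

```text
clock: 10.92
eef_pos: [0.518, -0.0806, 0.1561]
tool_rot: [0.799, 0.601, 0.004, 0.004]
ft_force: [1.4, -0.6, -4.0]
grip_width: 0.0542
```

```bash
python3 go.py .5492 -.2792 .15 -16
```

```text
trans [-0.1822  0.0849  0.0069] twist [ 0.48 -0.57 89.93] rows>= 8.4
clk 10.93 pos [ 0.518  -0.0806  0.1561] yaw 73.93 tilt 0.67 j [-0.15  0.32 -0.08  1.15 -0.    1.7 ] F [ 1.4 -0.6 -4. ] w 0.0542
```

Request:
{"op": "send_rows", "data": {
  "deltas": [
    {"grip": 0.3, "translation": [-0.02, 0.01, 0], "twist": [0, 0, 10]},
    {"grip": 0.3, "translation": [-0.04, 0.02, 0], "twist": [0.1, -0.1, 20]},
    {"grip": 0.3, "translation": [-0.06, 0.03, 0], "twist": [0.2, -0.2, 30]},
    {"grip": 0.3, "translation": [-0.08, 0.038, 0], "twist": [0.3, -0.3, 40]},
    {"grip": 0.3, "translation": [-0.1, 0.047, 0], "twist": [0.3, -0.3, 50]}
  ]
}}

```text
clock: 11.55
eef_pos: [0.5352, -0.1903, 0.1573]
tool_rot: [0.979, 0.205, 0.002, 0.002]
ft_force: [0.3, -0.6, -3.4]
grip_width: 0.0538
```

```bash
python3 go.py .5492 -.2792 .15 -16
```

```text
trans [-0.0228  0.087   0.0076] twist [ 0.18 -0.24 39.61] rows>= 3.7
clk 11.55 pos [ 0.5352 -0.1903  0.1573] yaw 23.61 tilt 0.3 j [-0.34  0.41  0.05  1.2  -0.    2.39] F [ 0.3 -0.6 -3.4] w 0.0538
```

Request:
{"op": "send_rows", "data": {
  "deltas": [
    {"grip": 0.3, "translation": [-0.006, 0.022, 0], "twist": [0, 0, 10]},
    {"grip": 0.3, "translation": [-0.012, 0.044, 0.01], "twist": [0.1, -0.1, 20]},
    {"grip": 0.3, "translation": [-0.018, 0.066, 0.025], "twist": [0.2, -0.2, 30]},
    {"grip": 0.3, "translation": [-0.0228, 0.087, 0.04], "twist": [0.2, -0.2, 39.6]},
    {"grip": 0.3, "translation": [-0.0228, 0.087, 0.04], "twist": [0.2, -0.2, 39.6]}
  ]
}}

```text
clock: 12.18
eef_pos: [0.5482, -0.2801, 0.1166]
tool_rot: [0.99, -0.14, -0.001, -0.001]
ft_force: [-0.6, 0.0, -2.2]
grip_width: 0.054
```

```bash
python3 go.py .5492 -.2792 .1 -16;  python3 - <<'E'
from h import *
c=camera("top");im=c["color"];cv2.imwrite("pics/raw7.png",im);a=cv2.resize(im[120:230,280:370],None,fx=4.5,fy=4.5,interpolation=cv2.INTER_CUBIC)
s=camera("scene")["color"];cv2.imwrite("pics/raws7.png",s);b=cv2.resize(s[120:230,260:345],None,fx=4.5,fy=4.5,interpolation=cv2.INTER_CUBIC)
cv2.imwrite("pics/t7.png",np.hstack([a,b]))
E
```

```text
trans [ 0.0007 -0.0012  0.0166] twist [-0.06  0.12 -0.07] rows>= 0.3
clk 12.18 pos [ 0.5482 -0.2801  0.1166] yaw -16.07 tilt 0.14 j [-0.47  0.54  0.14  1.18  0.    2.95] F [-0.6  0.  -2.2] w 0.054
```

View pics/t7.png

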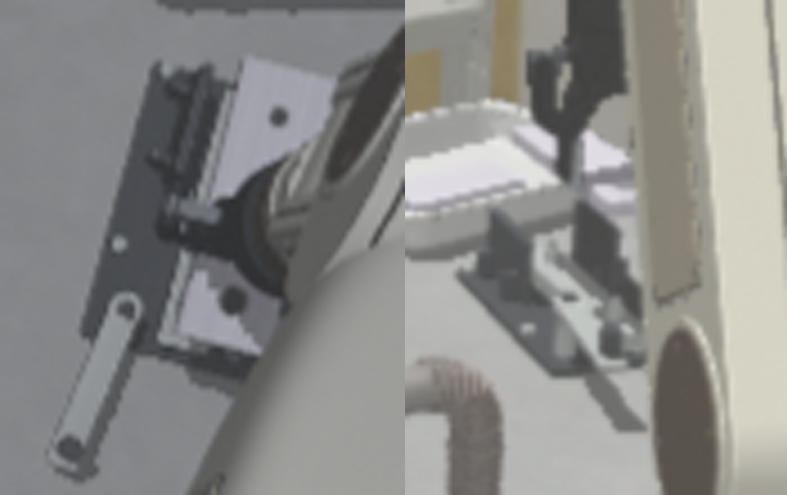

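The top view shows the plate over the seat, with the small hole at crop (280,117) and the large hole at (234,301). I'll measure both against the pins.

```bash
cat > holes.py <<'E'
from h import *
import sys
c=camera("top");g=cv2.cvtColor(c["color"],cv2.COLOR_BGR2GRAY).astype(float)
o=bot.get_obs();zt=o["eef_pos"][2]-.0007+.012
th=np.radians(-16.0);ax=np.array([np.cos(th),np.sin(th)]);ay=np.array([-np.sin(th),np.cos(th)]);O=np.array([.5740,-.2861])
W=[]
for n,(u,v) in zip("SL",[(float(sys.argv[1]),float(sys.argv[2])),(float(sys.argv[3]),float(sys.argv[4]))]):
    r=4;u0,v0=int(round(u)),int(round(v));p=g[v0-r:v0+r+1,u0-r:u0+r+1]
    print(p.astype(int)) if len(sys.argv)>5 else 0
    bg=np.median(p) ;w=np.clip(bg-15-p,0,None);yy,xx=np.mgrid[v0-r:v0+r+1,u0-r:u0+r+1]
    d=np.hypot(xx-u,yy-v)<3.8;w=w*d
    uu,vv=(w*xx).sum()/w.sum(),(w*yy).sum()/w.sum()
    P=onz(c,uu,vv,zt)[:2];W.append(P);print(n,round(uu,2),round(vv,2),P.round(4),"jig:",((P-O)@ax).round(4),((P-O)@ay).round(4))
d=W[0]-W[1];print("dist",np.linalg.norm(d),"yaw",np.degrees(np.arctan2(d[1],d[0])))
E
python3 holes.py 341.8 145.6 331.6 186.4 p
```

```text
[[162 164 157 153 159 162 165 164 163]
 [162 151 135 119 127 153 164 163 164]
 [163 142 117  85  84 127 160 164 165]
 [163 145 100  77  77 105 158 164 166]
 [164 156  97  75  76 121 159 164 167]
 [164 164 127 103 126 152 162 165 166]
 [164 164 155 148 158 165 164 165 165]
 [164 164 163 164 165 165 164 166 164]
 [165 163 164 163 166 165 164 167 162]]
S 341.31 145.11 [ 0.6271 -0.3026] jig: 0.0556 -0.0013
[[106 108 104 102 107 109  95  64  51]
 [112 103  85  78  88  97 105  94  69]
 [118  95  67  61  64  75  94 106  98]
 [114  83  64  60  59  66  83 104 109]
 [110  74  61  60  60  64  78 103 109]
 [128  77  60  60  60  63  84 104 109]
 [146  91  62  59  59  72  96 107 108]
 [158 137 110  91  84  94 105 109 109]
 [163 161 152 146 142 114 109 109 108]]
L 331.34 186.08 [ 0.5181 -0.2736] jig: -0.0572 -0.0034
dist 0.11281009255527183 yaw -14.927390417990917
```

```bash
python3 - <<'E'
from h import *
c=camera("top");g=cv2.cvtColor(c["color"],cv2.COLOR_BGR2GRAY).astype(float)
zt=bot.get_obs()["eef_pos"][2]+.0113
E=[]
for v in list(range(134,156))+list(range(181,195)):
    cx=280+240/4.5-(v-136)*0.283
    a=int(round(cx));seg=np.arange(a-5,a+6);d=np.diff(g[v,seg]);
    print(v,a-5,g[v,seg].astype(int)) if v%4==0 else 0
# top edge: far end of plate
for u in range(336,352,3): print(u,g[126:142,u].astype(int))
E
```

```text
136 328 [128 133 133 133 113 157 164 162 165 164 164]
140 327 [ 74  77  81 126 108 157 163 163 164 164 164]
144 326 [ 59  59  81 139 117 158 163 163 165 165 165]
148 325 [ 59  66  80 140 117 157 163 164 165 164 164]
152 324 [ 59  66  85 140 117 157 164 164 165 165 165]
184 315 [ 77  76  74 143 144 111 148 160 162 164 164]
188 314 [ 77  76  82 145 143 111 148 160 162 163 164]
192 312 [ 60  74  75  80 138 144 121 150 161 162 164]
336 [133 133 133 134 134 134 147 161 164 164 165 164 164 165 164 164]
339 [133 133 132 133 133 133 133 151 163 163 163 163 162 162 163 163]
342 [132 132 132 133 133 132 132 137 156 164 163 163 163 163 163 163]
345 [133 133 132 132 132 132 132 132 138 156 165 165 165 165 165 164]
348 [133 133 133 132 133 132 132 133 132 148 162 166 167 165 164 163]
351 [133 134 134 133 132 132 131 132 133 134 151 162 161 162 162 163]
```

```bash
python3 - <<'E'
from h import *
c=camera("top")
zt=bot.get_obs()["eef_pos"][2]+.0113
th=np.radians(-16.0);ax=np.array([np.cos(th),np.sin(th)]);ay=np.array([-np.sin(th),np.cos(th)]);O=np.array([.5740,-.2861])
P=np.array([onz(c,u,v,zt)[:2] for v,u in[(136,332.57),(140,331.65),(144,330.57),(148,329.57),(152,328.57),(184,320.78),(188,319.78),(192,318.65)]])
k=np.polyfit(P[:,0],P[:,1],1);print(np.degrees(np.arctan(k[0])));print(((P-O)@ax).round(4),((P-O)@ay).round(4))
Q=np.array([onz(c,u,v,zt)[:2] for u,v in[(336,132.1),(339,133),(342,133.7),(345,134.7),(348,135),(351,136)]])
k=np.polyfit(Q[:,0],Q[:,1],1);print("end",np.degrees(np.arctan(1/k[0])),((Q-O)@ax).round(4))
E
```

```text
-15.044106638866033
[ 0.0729  0.0619  0.0508  0.0397  0.0286 -0.0593 -0.0703 -0.0813] [0.0276 0.0272 0.0273 0.0271 0.027  0.0252 0.0251 0.0253]
end 14.934910098368317 [0.0855 0.0853 0.0856 0.0852 0.0865 0.0861]
```

```bash
python3 - <<'E'
from h import *
c=camera("top");g=cv2.imread("pics/top0.png",0).astype(float)
def fit(rows,u0f,lo,hi,thr,sign,z):
    P=[]
    for v in rows:
        a=int(round(u0f(v)));seg=np.arange(a+lo,a+hi);x=g[v,seg]
        for i in range(len(x)-1):
            if (x[i]-thr)*(x[i+1]-thr)<=0 and (x[i+1]-x[i])*sign>0:
                P.append(onz(c,seg[i]+(thr-x[i])/(x[i+1]-x[i]),v,z)[:2]);break
    P=np.array(P)*1000
    vx,vy,x0,y0=cv2.fitLine(P.astype(np.float32),cv2.DIST_HUBER,0,.01,.01).ravel()
    return len(P),np.degrees(np.arctan(vy/vx)).round(2),round(float(y0+vy/vx*(574-x0)),2),np.abs((P[:,1]-y0)*vx-(P[:,0]-x0)*vy).max().round(2)
cr=lambda x,y:((x-400)/5+280,y/5+125)
def line(p,q):
    p=cr(*p);q=cr(*q);return lambda v:p[0]+(q[0]-p[0])*(v-p[1])/(q[1]-p[1])
L=line((648,75),(577,352));Rr=line((703,85),(632,368));F=line((568,50),(492,345));FR=line((778,105),(695,405))
print("railL",fit(range(143,192),L,-4,5,110,1,.024))
print("railR",fit(range(145,194),Rr,-4,5,110,-1,.024))
print("footL",fit(range(138,190),F,-5,6,105,-1,.008))
print("footR",fit(range(165,200),FR,-5,6,105,1,.008))
print(g[175,300:350].astype(int))
# rail end edges
for col in (322,324,326): pass
E
```

```text
railL (49, np.float32(-16.4), -268.61, np.float64(0.84))
railR (49, np.float32(-16.36), -303.9, np.float64(0.84))
footL (52, np.float32(-16.37), -218.07, np.float64(0.64))
footR (35, np.float32(-16.76), -354.46, np.float64(14.71))
[137 137 110  84  77 114 125 105  82  78  78  77  77  76  78  77  78  77
  78  77 105 141 144 145 147 146 147 147 147 146 147 148  93  74  75  75
  74  75  75  75  75  76  77  75  75  75  75  74 128 136]
```

```bash
python3 - <<'E'
from h import *
c=camera("top");g=cv2.imread("pics/top0.png").astype(np.float32);g=cv2.cvtColor(g,cv2.COLOR_BGR2GRAY)
th=np.radians(-16.38);ax=np.array([np.cos(th),np.sin(th)]);ay=np.array([-np.sin(th),np.cos(th)]);O=np.array([.574,-.28626])
s=np.arange(-.110,.110,.001)
def prof(off,z):
    W=np.array([[*(O+ax*t+ay*off),z] for t in s]);uv=proj(c,W).astype(np.float32)
    return cv2.remap(g,uv[:,0][None],uv[:,1][None],cv2.INTER_LINEAR)[0]
def cross(x,a,b,thr):
    return [round((s[i]+(thr-x[i])/(x[i+1]-x[i])*.001)*1000,1) for i in range(len(s)-1) if a<s[i]<b and (x[i]-thr)*(x[i+1]-thr)<0]
for off in(-.012,-.008,.008,.012):
    x=prof(off,.024);print("rail",off,cross(x,-.11,-.07,108),cross(x,.07,.11,108))
for off in(-.05,-.03,.03,.02,-.02):
    x=prof(off,.008);print("foot",off,cross(x,-.11,-.075,106),cross(x,.075,.11,106))
E
```

```text
rail -0.012 [np.float64(-96.8), np.float64(-85.6)] [np.float64(87.5), np.float64(92.1)]
rail -0.008 [np.float64(-96.6), np.float64(-85.3)] [np.float64(86.7), np.float64(92.2)]
rail 0.008 [np.float64(-96.4), np.float64(-85.4)] [np.float64(87.7), np.float64(91.9)]
rail 0.012 [np.float64(-96.8), np.float64(-86.3)] [np.float64(86.9), np.float64(91.4)]
foot -0.05 [np.float64(-95.0)] [np.float64(101.8)]
foot -0.03 [np.float64(-94.6)] [np.float64(95.4)]
foot 0.03 [] [np.float64(103.3)]
foot 0.02 [np.float64(-95.8)] [np.float64(95.1)]
foot -0.02 [np.float64(-95.6), np.float64(-78.1)] [np.float64(79.8), np.float64(82.8), np.float64(88.7), np.float64(95.3)]
```

```bash
python3 go.py .5486 -.2778 .066 -17.45
```

```text
trans [-0.0014 -0.0005  0.0526] twist [-0.03 -0.1   1.54] rows>= 0.8
clk 12.53 pos [ 0.5497 -0.2787  0.1186] yaw -15.91 tilt 0.1 j [-0.47  0.53  0.14  1.18  0.    2.95] F [ 0.   0.3 -2.5] w 0.0539
```

```bash
sed -i 's/-16.0);/-16.38);/; s/O=np.array(\[.5740,-.2861\])/O=np.array([.5743,-.28634])/' holes.py; python3 holes.py 341.8 145.6 331.6 186.4; python3 go.py .5501 -.2764 .068 -17.3
```

```text
S 341.25 144.89 [ 0.6277 -0.3025] jig: 0.0558 -0.0004
L 331.28 185.9 [ 0.5186 -0.2734] jig: -0.0571 -0.0033
dist 0.11292146306830574 yaw -14.9138133185642
trans [-0.0003 -0.0023  0.0504] twist [-0.03 -0.08  1.38] rows>= 0.8
clk 12.57 pos [ 0.5496 -0.2787  0.1184] yaw -15.92 tilt 0.09 j [-0.47  0.53  0.14  1.18  0.    2.95] F [-0.3  0.5 -2.4] w 0.0542
```

Request:
{"op": "send_rows", "data": {
  "deltas": [
    {"grip": 0.3, "translation": [-0.0009, -0.0022, 0.012], "twist": [0, 0, 1.4]},
    {"grip": 0.3, "translation": [-0.0009, -0.0022, 0.025], "twist": [0, 0, 1.4]},
    {"grip": 0.3, "translation": [-0.0009, -0.0022, 0.04], "twist": [0, 0, 1.4]},
    {"grip": 0.3, "translation": [-0.0009, -0.0022, 0.05], "twist": [0, 0, 1.4]},
    {"grip": 0.3, "translation": [-0.0009, -0.0022, 0.05], "twist": [0, 0, 1.4]}
  ]
}}

```text
clock: 13.2
eef_pos: [0.5484, -0.2759, 0.0667]
tool_rot: [0.989, -0.151, -0.001, -0.001]
ft_force: [-0.3, 0.5, -1.8]
grip_width: 0.0538
```

Request:
{"op": "send_rows", "data": {
  "deltas": [
    {"grip": 0.3, "translation": [0, 0, 0], "twist": [0, 0, 0]},
    {"grip": 0.3, "translation": [0, 0, 0], "twist": [0, 0, 0]}
  ]
}}

```text
clock: 13.45
eef_pos: [0.5488, -0.2761, 0.0671]
tool_rot: [0.989, -0.151, -0.0, -0.0]
ft_force: [0.7, 0.4, -2.6]
grip_width: 0.0541
```

```bash
python3 go.py .5501 -.2768 .068 -17.3; python3 - <<'E'
from h import *
c=camera("top");im=c["color"];cv2.imwrite("pics/raw8.png",im);a=cv2.resize(im[120:230,280:370],None,fx=4.5,fy=4.5,interpolation=cv2.INTER_CUBIC)
s=camera("scene")["color"];b=cv2.resize(s[120:230,260:345],None,fx=4.5,fy=4.5,interpolation=cv2.INTER_CUBIC)
cv2.imwrite("pics/t8.png",np.hstack([a,b]))
E
```

```text
trans [ 0.0015  0.0002 -0.0009] twist [-0.05  0.04 -0.03] rows>= 0.0
clk 13.45 pos [ 0.5488 -0.2761  0.0671] yaw -17.33 tilt 0.07 j [-0.47  0.58  0.07  1.07  0.    2.98] F [ 0.7  0.4 -2.6] w 0.0541
```

View pics/t8.png

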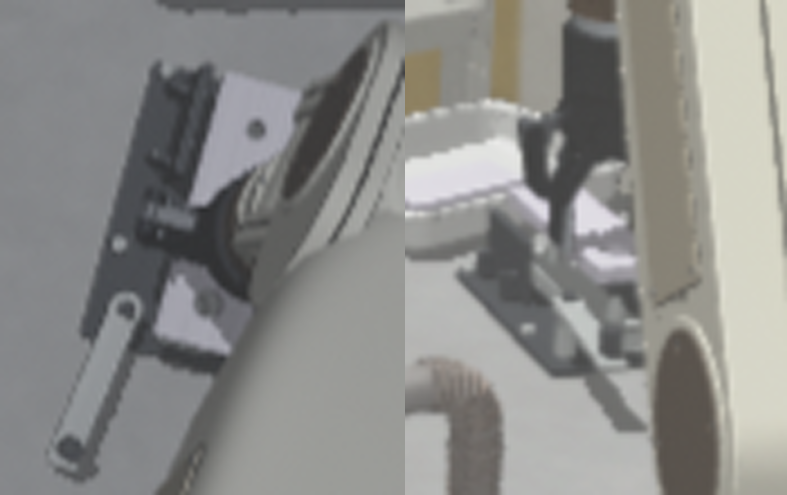

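The small hole is now at crop (257,128) and the large hole at (208,304), with the pin noses just showing through. I'll measure again.

```bash
python3 holes.py 336.8 148.2 326 187.2 p; python3 - <<'E'
from h import *
c=camera("top");im=c["color"];a=cv2.resize(im[138:160,325:350],None,fx=16,fy=16,interpolation=cv2.INTER_CUBIC);b=cv2.resize(im[177:199,313:338],None,fx=16,fy=16,interpolation=cv2.INTER_CUBIC)
cv2.imwrite("pics/t9.png",np.hstack([a,b])[:, :800])
E
```

```text
[[165 163 165 166 163 165 165 166 165]
 [165 163 165 165 164 165 165 165 164]
 [164 164 153 137 133 154 165 165 164]
 [164 161 127  98  87 126 159 164 165]
 [163 151 111  98  93  99 154 164 166]
 [164 149 109  97  97  99 154 164 168]
 [164 160 137 118 115 137 161 165 167]
 [165 166 159 152 151 161 165 166 167]
 [165 166 164 165 165 167 166 168 165]]
S 336.57 148.24 [ 0.6266 -0.3016] jig: 0.0545 0.0001
[[117 108 109 107 106 109  85  57  51]
 [148 115 103  98  97  97  94  91  64]
 [163 122  92  91  94  93  87 103  95]
 [159 118  89  84  95  98  86  93 108]
 [154 113  96  85  92  97  88  91 107]
 [158 119  98  85  89  97  87  92 108]
 [162 141 102  85  93  95  85 100 110]
 [163 159 141 123 123 103  99 107 110]
 [163 164 163 156 155 118 108 109 110]]
L 326.05 187.4 [ 0.5173 -0.2697] jig: -0.0594 -0.0001
dist 0.1139357452361171 yaw -16.244542595782733
```

View pics/t9.png

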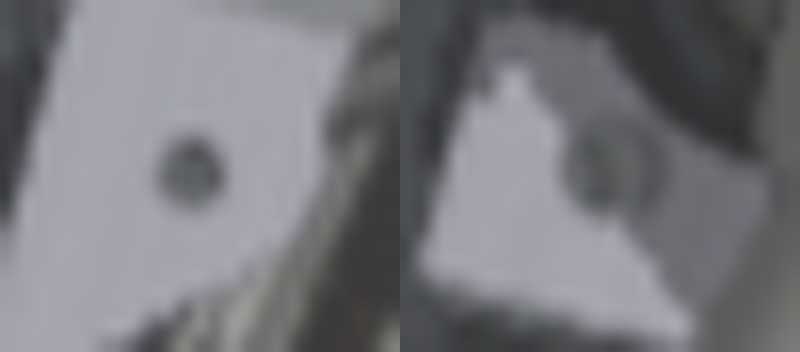

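Request:
{"op": "send_rows", "data": {
  "deltas": [
    {"grip": 0.3, "translation": [0.0008, 0, 0.008], "twist": [0, 0, 0]},
    {"grip": 0.3, "translation": [0.0008, 0, 0.016], "twist": [0, 0, 0]},
    {"grip": 0.3, "translation": [0.0008, 0, 0.022], "twist": [0, 0, 0]},
    {"grip": 0.3, "translation": [0.0008, 0, 0.026], "twist": [0, 0, 0]},
    {"grip": 0.3, "translation": [0.0008, 0, 0.028], "twist": [0, 0, 0]}
  ]
}}

```text
clock: 14.28
eef_pos: [0.5493, -0.2762, 0.0387]
tool_rot: [0.989, -0.151, -0.001, -0.001]
ft_force: [-0.6, -0.1, -2.2]
grip_width: 0.0541
```

```bash
python3 go.py .5496 -.2763 .0247 -17.3
```

```text
trans [0.0003 0.     0.014 ] twist [-0.06  0.08 -0.03] rows>= 0.2
clk 14.28 pos [ 0.5493 -0.2762  0.0387] yaw -17.33 tilt 0.09 j [-0.47  0.61  0.04  1.01  0.    2.98] F [-0.6 -0.1 -2.2] w 0.0541
```

Request:
{"op": "send_rows", "data": {
  "deltas": [
    {"grip": 0.3, "translation": [0, 0, 0.002], "twist": [0, 0, 0]},
    {"grip": 0.3, "translation": [0, 0, 0.004], "twist": [0, 0, 0]},
    {"grip": 0.3, "translation": [0, 0, 0.006], "twist": [0, 0, 0]}
  ]
}}

```text
clock: 14.65
eef_pos: [0.5494, -0.2763, 0.0327]
tool_rot: [0.989, -0.151, -0.0, -0.001]
ft_force: [-0.1, 0.5, -1.7]
grip_width: 0.0539
```

```bash
python3 go.py .5496 -.2763 .0247 -17.3
```

```text
trans [ 0.0002 -0.      0.008 ] twist [-0.05  0.06 -0.02] rows>= 0.1
clk 14.65 pos [ 0.5494 -0.2763  0.0327] yaw -17.32 tilt 0.08 j [-0.47  0.61  0.03  0.99  0.    2.98] F [-0.1  0.5 -1.7] w 0.0539
```

Below the nose now (underside about 0.032), with no side force. Continuing down.

Request:
{"op": "send_rows", "data": {
  "deltas": [
    {"grip": 0.3, "translation": [0, 0, 0.003], "twist": [0, 0, 0]},
    {"grip": 0.3, "translation": [0, 0, 0.005], "twist": [0, 0, 0]},
    {"grip": 0.3, "translation": [0, 0, 0.007], "twist": [0, 0, 0]}
  ]
}}

```text
clock: 15.02
eef_pos: [0.5494, -0.2763, 0.0256]
tool_rot: [0.989, -0.151, -0.0, -0.001]
ft_force: [1.1, -0.8, -2.6]
grip_width: 0.0541
```

```bash
python3 go.py .5496 -.2763 .0247 -17.3
```

```text
trans [ 0.0002 -0.      0.0009] twist [-0.05  0.06 -0.03] rows>= 0.0
clk 15.03 pos [ 0.5494 -0.2763  0.0256] yaw -17.33 tilt 0.08 j [-0.47  0.62  0.03  0.98  0.    2.98] F [ 1.1 -0.8 -2.6] w 0.0541
```

Request:
{"op": "send_rows", "data": {
  "deltas": [
    {"grip": 0.3, "translation": [0, 0, 0.001], "twist": [0, 0, 0]},
    {"grip": 0.3, "translation": [0, 0, 0.002], "twist": [0, 0, 0]},
    {"grip": 0.3, "translation": [0, 0, 0.002], "twist": [0, 0, 0]}
  ]
}}

```text
clock: 15.4
eef_pos: [0.5494, -0.2762, 0.0247]
tool_rot: [0.989, -0.151, -0.0, -0.0]
ft_force: [-2.7, 1.5, 5.4]
grip_width: 0.0537
```

```bash
python3 go.py .5496 -.2763 .0247 -17.3
```

```text
trans [ 0.0002 -0.     -0.    ] twist [-0.04  0.03 -0.02] rows>= 0.0
clk 15.4 pos [ 0.5494 -0.2762  0.0247] yaw -17.32 tilt 0.05 j [-0.47  0.62  0.02  0.98  0.    2.98] F [-2.7  1.5  5.4] w 0.0537
```

Seated at exactly the expected height, with upward contact force. Releasing and lifting straight up.

Request:
{"op": "send_rows", "data": {
  "deltas": [
    {"grip": 0.5, "translation": [0, 0, 0], "twist": [0, 0, 0]},
    {"grip": 0.8, "translation": [0, 0, 0], "twist": [0, 0, 0]},
    {"grip": 0.8, "translation": [0, 0, 0], "twist": [0, 0, 0]},
    {"grip": 0.8, "translation": [0, 0, -0.015], "twist": [0, 0, 0]},
    {"grip": 0.8, "translation": [0, 0, -0.04], "twist": [0, 0, 0]}
  ]
}}

```text
clock: 16.02
eef_pos: [0.5489, -0.276, 0.065]
tool_rot: [0.989, -0.151, -0.001, -0.001]
ft_force: [1.1, 0.6, -0.0]
grip_width: 0.0684
```

Request:
{"op": "send_rows", "data": {
  "deltas": [
    {"grip": 0.8, "translation": [0, 0, -0.04], "twist": [0, 0, 0]},
    {"grip": 0.6, "translation": [-0.03, -0.02, -0.08], "twist": [0, 0, 0]},
    {"grip": 0.5, "translation": [-0.08, -0.06, -0.1], "twist": [0, 0, 0]},
    {"grip": 0.4, "translation": [-0.12, -0.08, -0.1], "twist": [0, 0, 0]}
  ]
}}

```text
clock: 16.52
eef_pos: [0.4591, -0.1633, 0.1685]
tool_rot: [0.989, -0.15, 0.002, -0.0]
ft_force: [-0.3, 0.6, 0.2]
grip_width: 0.0343
```

```bash
python3 go.py .43 -.18 .13 -17.3;python3 - <<'E'
from h import *
c=camera("top");im=c["color"];cv2.imwrite("pics/raw10.png",im);a=cv2.resize(im[120:230,280:370],None,fx=4.5,fy=4.5,interpolation=cv2.INTER_CUBIC)
s=camera("scene")["color"];b=cv2.resize(s[120:230,255:340],None,fx=4.5,fy=4.5,interpolation=cv2.INTER_CUBIC)
cv2.imwrite("pics/t10.png",np.hstack([a,b]))
E
```

```text
trans [-0.023   0.0247  0.0384] twist [-0.07 -0.22  0.  ] rows>= 0.8
clk 16.52 pos [ 0.4591 -0.1633  0.1685] yaw -17.3 tilt 0.23 j [-0.34  0.25 -0.15  1.17  0.    3.1 ] F [-0.3  0.6  0.2] w 0.0343
```

View pics/t10.png

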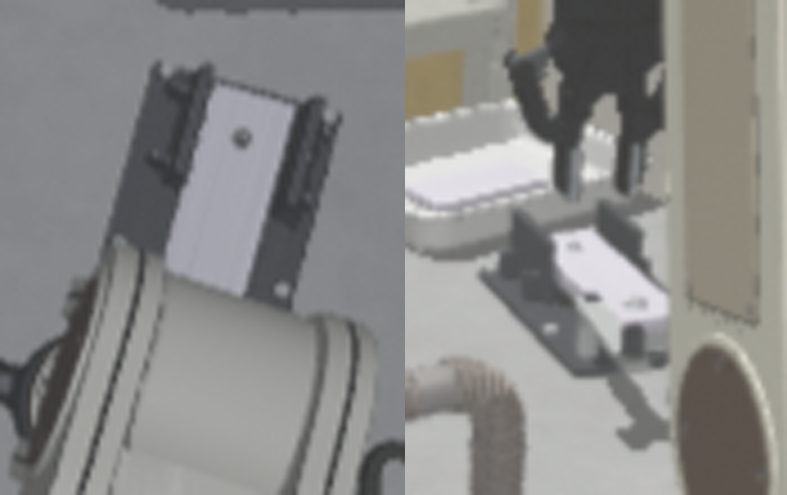

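The plate is seated with both pins through it: thin pin at crop (243,137) top, thick pin at (635,303) scene. Pins and seating give the robot-to-camera offset, about 3 mm, which I'll use for the knob.

```bash
python3 go.py .430 -.1795 .12 0
```

```text
trans [-0.0174  0.025   0.0465] twist [ -0.14   0.27 -17.17] rows>= 1.6
clk 16.62 pos [ 0.4542 -0.1609  0.1664] yaw -17.17 tilt 0.31 j [-0.34  0.25 -0.16  1.17  0.    3.1 ] F [-0.3 -1.2 -0.5] w 0.0344
```

Request:
{"op": "send_rows", "data": {
  "deltas": [
    {"grip": 0.45, "translation": [-0.009, 0.012, 0.01], "twist": [0, 0, -6]},
    {"grip": 0.45, "translation": [-0.0174, 0.025, 0.025], "twist": [-0.1, 0.3, -12]},
    {"grip": 0.45, "translation": [-0.0174, 0.025, 0.04], "twist": [-0.1, 0.3, -17.2]},
    {"grip": 0.45, "translation": [-0.0174, 0.025, 0.0465], "twist": [-0.1, 0.3, -17.2]},
    {"grip": 0.45, "translation": [-0.0174, 0.025, 0.0465], "twist": [-0.1, 0.3, -17.2]}
  ]
}}

```text
clock: 17.25
eef_pos: [0.4304, -0.1798, 0.1201]
tool_rot: [1.0, -0.0, 0.0, -0.0]
ft_force: [0.0, 0.8, 0.5]
grip_width: 0.0383
```

```bash
python3 go.py .430 -.1795 .06 0;python3 - <<'E'
from h import *
c=camera("top");im=c["color"];a=cv2.resize(im[150:250,250:340],None,fx=4.4,fy=4.4,interpolation=cv2.INTER_CUBIC)
s=camera("scene")["color"];b=cv2.resize(s[140:240,260:350],None,fx=4.4,fy=4.4,interpolation=cv2.INTER_CUBIC)
cv2.imwrite("pics/t11.png",np.hstack([a,b]))
E
```

```text
trans [-0.0005 -0.0002  0.0601] twist [-0.03 -0.04 -0.05] rows>= 1.0
clk 17.25 pos [ 0.4304 -0.1798  0.1201] yaw -0.05 tilt 0.06 j [-0.4   0.26 -0.28  1.04  0.    2.75] F [0.  0.8 0.5] w 0.0383
```

View pics/t11.png

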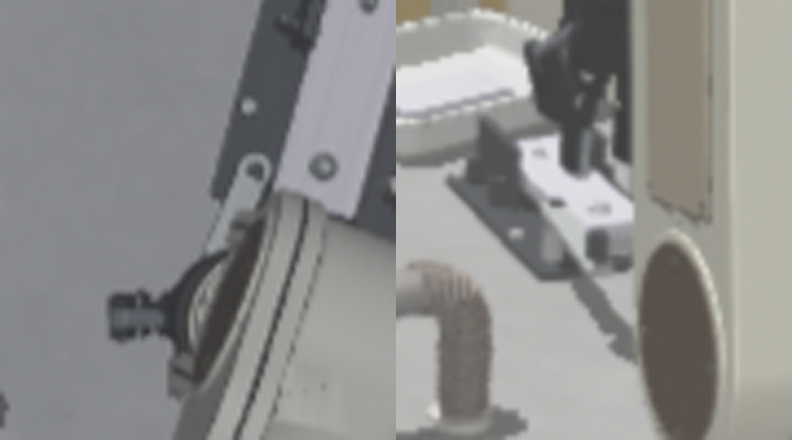

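Both pins are visible centred in the holes. Lowering the fingers around the knob.

Request:
{"op": "send_rows", "data": {
  "deltas": [
    {"grip": 0.45, "translation": [-0.0005, 0, 0.025], "twist": [0, 0, 0]},
    {"grip": 0.45, "translation": [-0.0005, 0, 0.045], "twist": [0, 0, 0]},
    {"grip": 0.45, "translation": [-0.0005, 0, 0.055], "twist": [0, 0, 0]},
    {"grip": 0.4, "translation": [-0.0005, 0, 0.06], "twist": [0, 0, 0]}
  ]
}}

```text
clock: 17.85
eef_pos: [0.4307, -0.1798, 0.0606]
tool_rot: [1.0, -0.0, 0.001, -0.0]
ft_force: [0.1, 0.2, -1.1]
grip_width: 0.0342
```

```bash
python3 go.py .430 -.1795 .06 0; cat > arc.py <<'E'
import sys
from h import *
# arc.py first deg  last deg  n lead_mm yawoffset : strap angles theta (deg)
t0,t1,n,lead=float(sys.argv[1]),float(sys.argv[2]),int(sys.argv[3]),float(sys.argv[4])/1000
y0,y1=float(sys.argv[5]),float(sys.argv[6])
H=np.array([.5161,-.2183]);o=bot.get_obs();p=np.array(o["eef_pos"]);r=R.from_quat(o["tool_rot"])
for i in range(1,n+1):
    t=np.radians(t0+(t1-t0)*i/n); d=t+2.880+np.radians(-16.9)
    q=H+.095*np.array([np.cos(d),np.sin(d)])+lead*np.array([-np.sin(d),np.cos(d)])
    yaw=np.radians(y0+(y1-y0)*i/n);T=R.from_matrix([[np.cos(yaw),np.sin(yaw),0],[np.sin(yaw),-np.cos(yaw),0],[0,0,-1]])
    print(np.degrees(t).round(1),"w",q.round(4),"trans",r.inv().apply([*(q-p[:2]),.060-p[2]]).round(4),"twist",np.degrees((r.inv()*T).as_rotvec()).round(1))
E
python3 arc.py 7 31 5 5 0 25
```

```text
trans [-0.0007 -0.0003  0.0006] twist [-0.01 -0.11 -0.02] rows>= 0.0
clk 17.85 pos [ 0.4307 -0.1798  0.0606] yaw -0.02 tilt 0.11 j [-0.4   0.33 -0.36  0.88  0.    2.75] F [ 0.1  0.2 -1.1] w 0.0342
11.8 w [ 0.4252 -0.1904] trans [-0.0055  0.0105  0.0006] twist [-0.  -0.1 -5. ]
16.6 w [ 0.4231 -0.1981] trans [-0.0075  0.0182  0.0006] twist [  0.   -0.1 -10. ]
21.4 w [ 0.4218 -0.2059] trans [-0.0089  0.0261  0.0006] twist [  0.   -0.1 -15. ]
26.2 w [ 0.4211 -0.2139] trans [-0.0096  0.034   0.0006] twist [  0.   -0.1 -20. ]
31.0 w [ 0.421  -0.2218] trans [-0.0096  0.042   0.0006] twist [  0.   -0.1 -25. ]
```

Request:
{"op": "send_rows", "data": {
  "deltas": [
    {"grip": 0.3, "translation": [-0.0055, 0.0105, 0], "twist": [0, 0, -5]},
    {"grip": 0.3, "translation": [-0.0075, 0.018, 0], "twist": [0, 0, -10]},
    {"grip": 0.3, "translation": [-0.009, 0.026, 0], "twist": [0, 0, -15]},
    {"grip": 0.3, "translation": [-0.0096, 0.034, 0], "twist": [0, 0, -20]},
    {"grip": 0.3, "translation": [-0.0096, 0.042, 0], "twist": [0, 0, -25]}
  ]
}}

```text
clock: 18.48
eef_pos: [0.4211, -0.2219, 0.0611]
tool_rot: [0.976, 0.218, 0.001, 0.0]
ft_force: [-0.3, 0.6, -0.2]
grip_width: 0.0252
```

```bash
python3 arc.py 31 61 5 5 25 50; python3 go.py;python3 - <<'E'
from h import *
c=camera("top");im=c["color"];a=cv2.resize(im[150:250,250:350],None,fx=4,fy=4,interpolation=cv2.INTER_CUBIC)
s=camera("scene")["color"];b=cv2.resize(s[140:240,260:350],None,fx=4,fy=4,interpolation=cv2.INTER_CUBIC)
cv2.imwrite("pics/t12.png",np.hstack([a,b]))
E
```

```text
37.0 w [ 0.4219 -0.2317] trans [-0.0035  0.0092  0.0011] twist [ 0.  -0.1 -4.8]
43.0 w [ 0.4238 -0.2415] trans [-0.0059  0.0189  0.0011] twist [ 0.  -0.1 -9.8]
49.0 w [ 0.4268 -0.251 ] trans [-0.0073  0.0287  0.0011] twist [  0.1  -0.1 -14.8]
55.0 w [ 0.4307 -0.2602] trans [-0.0076  0.0387  0.0011] twist [  0.1  -0.1 -19.8]
61.0 w [ 0.4355 -0.2689] trans [-0.0069  0.0486  0.0011] twist [  0.1  -0.1 -24.8]
clk 18.48 pos [ 0.4211 -0.2219  0.0611] yaw 25.15 tilt 0.12 j [-0.49  0.34 -0.34  0.89  0.    2.22] F [-0.3  0.6 -0.2] w 0.0252
```

View pics/t12.png

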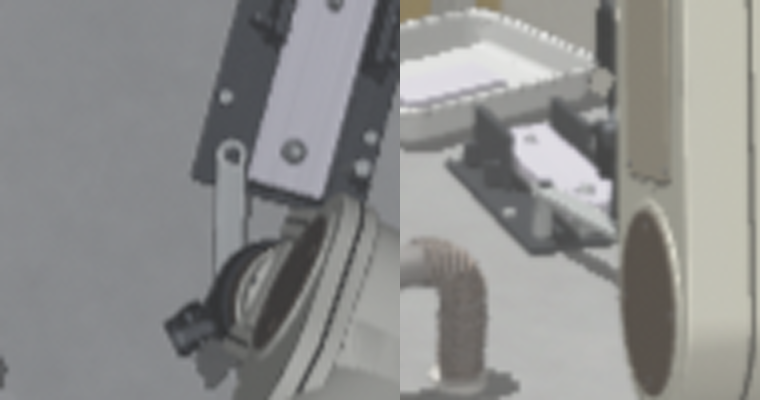

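The strap has swung to point straight down in the image (hinge at (232,152) in the crop), so the push works. Continuing the arc.

Request:
{"op": "send_rows", "data": {
  "deltas": [
    {"grip": 0.3, "translation": [-0.0035, 0.0092, 0.001], "twist": [0, 0, -5]},
    {"grip": 0.3, "translation": [-0.006, 0.019, 0.001], "twist": [0, 0, -10]},
    {"grip": 0.3, "translation": [-0.0073, 0.0287, 0.001], "twist": [0, 0, -15]},
    {"grip": 0.3, "translation": [-0.0076, 0.0387, 0.001], "twist": [0, 0, -20]},
    {"grip": 0.3, "translation": [-0.007, 0.0486, 0.001], "twist": [0, 0, -25]}
  ]
}}

```text
clock: 19.2
eef_pos: [0.4354, -0.2696, 0.0605]
tool_rot: [0.906, 0.422, 0.001, 0.001]
ft_force: [-1.3, 0.5, -0.3]
grip_width: 0.0256
```

```bash
python3 arc.py 61 91 5 5 50 68; python3 go.py
```

```text
67.0 w [ 0.4413 -0.277 ] trans [-0.0019  0.0093  0.0005] twist [ 0.1 -0.  -3.6]
73.0 w [ 0.4478 -0.2845] trans [-0.0034  0.0191  0.0005] twist [ 0.1 -0.  -7.2]
79.0 w [ 0.4551 -0.2913] trans [-0.0039  0.0291  0.0005] twist [  0.1  -0.  -10.8]
85.0 w [ 0.4631 -0.2973] trans [-0.0034  0.039   0.0005] twist [  0.1  -0.  -14.4]
91.0 w [ 0.4716 -0.3024] trans [-0.0018  0.0488  0.0006] twist [  0.1  -0.  -18. ]
clk 19.2 pos [ 0.4354 -0.2696  0.0605] yaw 49.98 tilt 0.13 j [-0.55  0.4  -0.24  0.92  0.    1.71] F [-1.3  0.5 -0.3] w 0.0256
```

Request:
{"op": "send_rows", "data": {
  "deltas": [
    {"grip": 0.3, "translation": [-0.002, 0.0093, 0], "twist": [0, 0, -3.6]},
    {"grip": 0.3, "translation": [-0.0034, 0.019, 0], "twist": [0, 0, -7.2]},
    {"grip": 0.3, "translation": [-0.0039, 0.029, 0], "twist": [0, 0, -10.8]},
    {"grip": 0.3, "translation": [-0.0034, 0.039, 0], "twist": [0, 0, -14.4]},
    {"grip": 0.3, "translation": [-0.0018, 0.0488, 0], "twist": [0, 0, -18]}
  ]
}}

```text
clock: 19.82
eef_pos: [0.4717, -0.3025, 0.0609]
tool_rot: [0.829, 0.559, 0.0, 0.001]
ft_force: [-1.4, -0.9, -0.4]
grip_width: 0.0257
```

```bash
python3 arc.py 91 106 5 5 68 73; python3 go.py
```

```text
94.0 w [ 0.4761 -0.3046] trans [-0.0003  0.0048  0.0009] twist [ 0.1  0.  -1. ]
97.0 w [ 0.4807 -0.3066] trans [-0.0004  0.0098  0.0009] twist [ 0.1  0.  -2. ]
100.0 w [ 0.4853 -0.3083] trans [-0.0003  0.0148  0.0009] twist [ 0.1  0.  -3. ]
103.0 w [ 0.4901 -0.3098] trans [0.0001 0.0198 0.0009] twist [ 0.1  0.  -4. ]
106.0 w [ 0.4949 -0.311 ] trans [0.0008 0.0247 0.0009] twist [ 0.1  0.  -5. ]
clk 19.82 pos [ 0.4717 -0.3025  0.0609] yaw 67.99 tilt 0.12 j [-0.57  0.49 -0.11  0.98 -0.    1.38] F [-1.4 -0.9 -0.4] w 0.0257
```

Request:
{"op": "send_rows", "data": {
  "deltas": [
    {"grip": 0.3, "translation": [0, 0.005, 0], "twist": [0, 0, -1]},
    {"grip": 0.3, "translation": [0, 0.01, 0], "twist": [0, 0, -2]},
    {"grip": 0.3, "translation": [0, 0.014, 0], "twist": [0, 0, -3]},
    {"grip": 0.3, "translation": [0, 0.017, 0], "twist": [0, 0, -4]},
    {"grip": 0.3, "translation": [0, 0.019, 0], "twist": [0, 0, -4]}
  ]
}}

```text
clock: 20.45
eef_pos: [0.4895, -0.3097, 0.061]
tool_rot: [0.809, 0.588, 0.0, 0.001]
ft_force: [-0.6, -0.2, -0.6]
grip_width: 0.0255
```

Request:
{"op": "send_rows", "data": {
  "deltas": [
    {"grip": 0.3, "translation": [0, 0.0015, 0], "twist": [0, 0, 0]},
    {"grip": 0.3, "translation": [0, 0.003, 0], "twist": [0, 0, 0]}
  ]
}}

```text
clock: 20.7
eef_pos: [0.4923, -0.3106, 0.0609]
tool_rot: [0.809, 0.588, 0.0, 0.001]
ft_force: [-1.6, 0.1, -1.1]
grip_width: 0.0258
```

Request:
{"op": "send_rows", "data": {
  "deltas": [
    {"grip": 0.3, "translation": [0, 0.0015, 0], "twist": [0, 0, 0]},
    {"grip": 0.3, "translation": [0, 0.003, 0], "twist": [0, 0, 0]}
  ]
}}

```text
clock: 20.95
eef_pos: [0.4952, -0.3116, 0.0609]
tool_rot: [0.809, 0.588, 0.0, 0.001]
ft_force: [-1.1, -0.4, 0.8]
grip_width: 0.0257
```

Request:
{"op": "send_rows", "data": {
  "deltas": [
    {"grip": 0.3, "translation": [0, 0.0015, 0], "twist": [0, 0, 0]},
    {"grip": 0.3, "translation": [0, 0.002, 0], "twist": [0, 0, 0]}
  ]
}}

```text
clock: 21.2
eef_pos: [0.4961, -0.3119, 0.0608]
tool_rot: [0.809, 0.588, -0.0, -0.0]
ft_force: [-4.7, 0.3, 2.2]
grip_width: 0.0259
```

Request:
{"op": "send_rows", "data": {
  "deltas": [
    {"grip": 0.3, "translation": [0, 0.002, 0], "twist": [0, 0, 0]},
    {"grip": 0.3, "translation": [0, 0.003, 0], "twist": [0, 0, 0]},
    {"grip": 0.3, "translation": [0, 0.003, 0], "twist": [0, 0, 0]}
  ]
}}

```text
clock: 21.58
eef_pos: [0.4962, -0.3119, 0.0606]
tool_rot: [0.809, 0.587, -0.002, -0.002]
ft_force: [-8.4, 2.3, 5.9]
grip_width: 0.0258
```

```bash
python3 go.py; python3 - <<'E'
from h import *
c=camera("top");im=c["color"];a=cv2.resize(im[130:230,270:370],None,fx=4,fy=4,interpolation=cv2.INTER_CUBIC)
s=camera("scene")["color"];b=cv2.resize(s[140:240,260:350],None,fx=4,fy=4,interpolation=cv2.INTER_CUBIC)
cv2.imwrite("pics/t13.png",np.hstack([a,b]))
E
```

```text
clk 21.57 pos [ 0.4962 -0.3119  0.0606] yaw 71.94 tilt 0.35 j [-0.56  0.54 -0.02  1.02 -0.    1.33] F [-8.4  2.3  5.9] w 0.0258
```

View pics/t13.png

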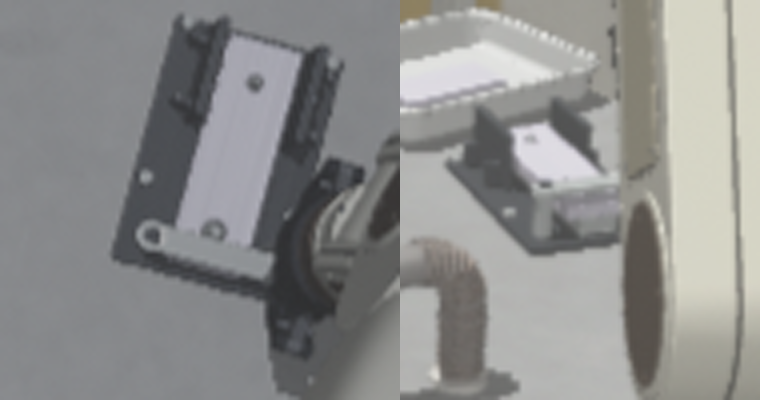

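The TCP has stalled and the force is climbing (about 9 N), with the strap square across the plate against the stop. I'll back off 4 mm to centre on the knob and lift clear.

Request:
{"op": "send_rows", "data": {
  "deltas": [
    {"grip": 0.3, "translation": [0, -0.002, 0], "twist": [0, 0, 0]},
    {"grip": 0.35, "translation": [0, -0.004, 0], "twist": [0, 0, 0]},
    {"grip": 0.4, "translation": [0, -0.004, -0.01], "twist": [0, 0, 0]},
    {"grip": 0.4, "translation": [0, -0.004, -0.04], "twist": [0, 0, 0]},
    {"grip": 0.4, "translation": [0, -0.004, -0.09], "twist": [0, 0, 0]}
  ]
}}

```text
clock: 22.3
eef_pos: [0.4923, -0.3102, 0.1504]
tool_rot: [0.809, 0.587, -0.002, -0.004]
ft_force: [-0.3, 0.2, -0.2]
grip_width: 0.0339
```

```bash
python3 go.py .35 -.42 .25 72
```

```text
trans [-0.1485 -0.1021 -0.0988] twist [-0.51 -0.03 -0.05] rows>= 3.3
clk 22.3 pos [ 0.4923 -0.3102  0.1504] yaw 71.95 tilt 0.51 j [-0.56  0.45  0.1   1.22 -0.    1.32] F [-0.3  0.2 -0.2] w 0.0339
```

Moving the arm away for an unobstructed view.

Request:
{"op": "send_rows", "data": {
  "deltas": [
    {"grip": 0.4, "translation": [-0.03, -0.02, -0.03], "twist": [0, 0, 0]},
    {"grip": 0.4, "translation": [-0.07, -0.045, -0.06], "twist": [0, 0, 0]},
    {"grip": 0.4, "translation": [-0.11, -0.07, -0.09], "twist": [0, 0, 0]},
    {"grip": 0.4, "translation": [-0.14, -0.1, -0.1], "twist": [0, 0, 0]},
    {"grip": 0.4, "translation": [-0.18, -0.13, -0.1], "twist": [0, 0, 0]}
  ]
}}

```text
clock: 22.92
eef_pos: [0.3137, -0.4427, 0.2541]
tool_rot: [0.809, 0.588, -0.002, -0.001]
ft_force: [-0.2, 0.0, 0.1]
grip_width: 0.0342
```

Request:
{"op": "send_rows", "data": {
  "deltas": [
    {"grip": 0.4, "translation": [-0.04, 0.0, 0], "twist": [0, 0, 0]},
    {"grip": 0.4, "translation": [-0.08, 0.0, 0], "twist": [0, 0, 0]},
    {"grip": 0.4, "translation": [-0.08, 0, 0], "twist": [0, 0, 0]},
    {"grip": 0.4, "translation": [-0.08, 0, 0], "twist": [0, 0, 0]}
  ]
}}

```text
clock: 23.42
eef_pos: [0.2892, -0.5186, 0.2545]
tool_rot: [0.809, 0.588, -0.002, -0.001]
ft_force: [-0.1, 0.4, -0.1]
grip_width: 0.0343
```

```bash
python3 go.py; python3 - <<'E'
from h import *
c=camera("top");im=c["color"];cv2.imwrite("pics/raw14.png",im);a=cv2.resize(im[130:230,270:370],None,fx=4,fy=4,interpolation=cv2.INTER_CUBIC)
s=camera("scene")["color"];b=cv2.resize(s[140:240,260:350],None,fx=4,fy=4,interpolation=cv2.INTER_CUBIC)
cv2.imwrite("pics/t14.png",np.hstack([a,b]))
E
```

```text
clk 23.43 pos [ 0.2892 -0.5186  0.2545] yaw 72.01 tilt 0.26 j [-1.06  0.43  0.33  1.47 -0.    0.82] F [-0.1  0.4 -0.1] w 0.0343
```

View pics/t14.png

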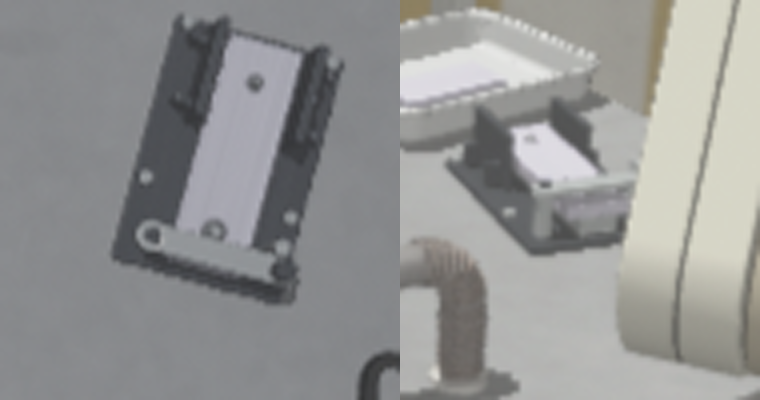

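View pics/raw14.png

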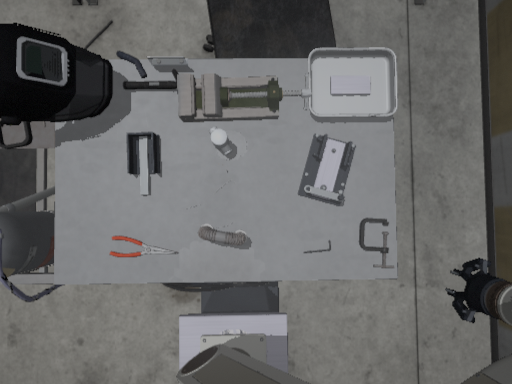

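```bash
python3 - <<'E'
from h import *
c=camera("top")
f=lambda x,y,z:onz(c,270+(x+.5)/4-.5,130+(y+.5)/4-.5,z)[:2]
h=f(152,236,.054);k=f(285,269,.074);d=k-h
print(h,k,np.linalg.norm(d),np.arctan2(d[1],d[0])+2*np.pi+np.radians(16.38)-2.880)
a=cv2.imread("pics/top0.png",0).astype(int);b=cv2.imread("pics/raw14.png",0).astype(int)
m=(abs(a-b)>25).astype(np.uint8)
n,l,s,_=cv2.connectedComponentsWithStats(m)
print([x.tolist() for x in s[1:] if x[4]>3])
cv2.imwrite("pics/t15.png",cv2.resize(cv2.imread("pics/raw14.png")[178:208,300:350],None,fx=14,fy=14,interpolation=cv2.INTER_CUBIC))
E
```

```text
[ 0.51563525 -0.22186208] [ 0.49040254 -0.31171306] 0.09332678634056814 1.844497140776844
[[132, 136, 26, 62, 886], [301, 138, 45, 63, 711], [141, 183, 4, 4, 11], [321, 189, 5, 2, 6], [340, 196, 5, 10, 28], [292, 198, 19, 29, 131], [407, 257, 99, 123, 4527], [495, 277, 15, 17, 78], [499, 286, 13, 23, 98], [497, 310, 4, 10, 15], [501, 310, 4, 9, 10], [257, 334, 31, 11, 157], [202, 343, 25, 24, 165], [239, 353, 15, 16, 96], [470, 353, 5, 5, 6], [185, 354, 13, 10, 21], [467, 359, 3, 5, 7], [176, 364, 23, 20, 190], [255, 371, 26, 13, 189], [483, 371, 14, 11, 32], [500, 372, 12, 9, 56], [299, 380, 8, 4, 18], [461, 381, 9, 3, 16], [478, 381, 7, 3, 14], [496, 381, 3, 3, 4], [509, 382, 3, 2, 5]]
```

View pics/t15.png

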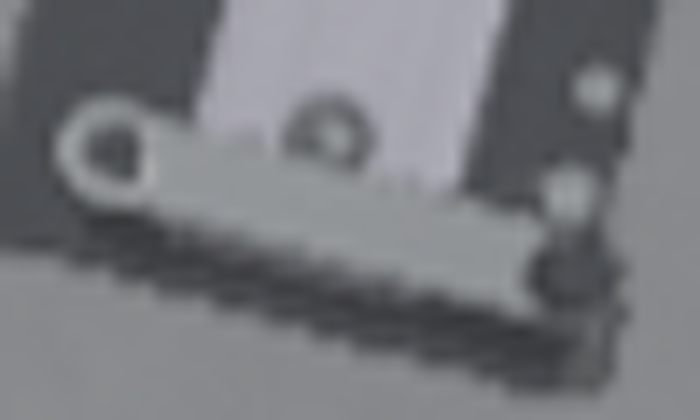

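The strap measures 1.84 rad (stop is 1.833) and sits against the stop post. The image difference shows nothing on the bench changed except the holder, plate, jig and arm, so the bystanders haven't moved. Handing in.

```bash
python3 -c "
from workcell import bot
print(bot.job_done())"
```

```text
the job is handed in; nothing more can be done
None
```

The job is done and handed in at about 23.5 s. I lifted the plate out of the holder, laid it flat on the bare bench and let go. I then took it by its large-hole half, lowered it over both pins onto the seat, and pushed the strap round to its stop.

What the last checks showed:
- **Seating:** the gripper stopped at the expected height of 24.7 mm with an upward contact force. After release both pins showed through their holes, with the thick pin in the large one.
- **Strap:** the arm stalled against the stop at about 9 N. After I backed away, the camera gave 1.84 rad, against 1.833 at the stop. I read that from pixel positions, so it is only good to a few hundredths of a rad.
- **Bystanders:** comparing the first and last top-camera images, nothing on the bench changed except at the holder and the jig. The arm is clear of everything.

One disagreement: arm and camera positions differed by about 3 mm and 1° at the jig. I lined up the holes and pins in the same camera view, so the fit did not depend on that difference.

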